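# Lock the castle nut of an abrasion tester's turntable

## Robot

A 6-joint arm with a two-finger parallel gripper is mounted at the origin on the work surface. World frame = base frame: x ahead of the robot, y to its left, z up, the work surface at z = 0. Lengths are in mm, angles in rad, forces in N, time in s.
With the tool pointing down it reaches from about 225 to 725 mm from the base axis. Payload 3.1 kg.
Tool frame: the origin (TCP) lies on the mounting face of the last link; the fingertips stand 173 mm ahead of it and the grasp point (between the pads) lies 155 mm ahead of it; y points along the fingers, z is the direction in which the jaws open and shut, and the axes are right-handed (so a half turn about y gives the same grasp; the last joint's range is limited). The gripper opens to 85 mm and grips with 20 to 120 N. Pads are 22 mm wide; open, the fingers measure 114 mm over their backs; the gripper's body (76 mm by 85 mm) begins 54 mm behind the grasp point. The pads swing forward as they close: fully open they stand 13 mm farther back than shut.
Start: joints at [-1.366, 0.048, 0.099, 1.622, 0, 1.443], TCP at [171.497, -496.192, 404.712] pointing down, gripper open.
Joint ranges: [-2.91, 2.91], [-0.99, 1.94], [-1.21, 1.42], [-2.12, 2.29], [-1.49, 1.47], [-3.14, 3.14]. Speed limits (rad/s): [2.79, 2.79, 3.14, 3.14, 3.14, 3.14].

## Interface

Orientations are given as a 3x3 rotation matrix whose columns are the frame's x, y, z axes.
In Python, from bench import manip gives the robot as it stands.
- The arm moves only by the tool apply_moves, never from a script. Its argument "motion" is a list that holds one entry, the list of rows, each a list of 4 numbers: the shift along the tool's x, y, z in m, then the turn about the tool's y in degrees. In form: [[[x, y, z, roll], ...]]. A call has 1 to 12 rows; each row is the pose to reach, as a shift and turn from the pose measured when the call began, along the tool's axes at that moment; what a row does not reach only later rows make up. A row lasts 1/12 s, in which the tool goes at most 41.7 mm and 7.16 degrees, less where a joint would pass 70% of its speed; a pose out of reach is approached as far as the arm can. A call with a gripper value outside its range is refused whole. "grip" is the finger opening in m, from 0 to 0.0854, set as the call begins (left out, the last holds). The fingers move at their own pace and stop on an object; the grip force is fixed at half the most. Time passes only in rows, so rows that repeat a pose let the fingers close. It gives the time, the measured TCP pose, the force and the opening at its end, in the units of the state.
- manip.sense(): the state, without advancing time (a new reading comes with each control period).
- manip.capture(name): name is "scene" or "top" or "wrist"; returns a dict with "image" (384x512x3 uint8, red, green, blue), "fx", "fy", "cx", "cy" (pixels), "distortion" ([k1, k2, p1, p2, k3] as OpenCV has them; the pictures are not rectified), "R" (3x3) and "t" (3): a world point X has camera coordinates R X + t. Camera axes: x right, y down, z forward; pixel columns grow to the right and rows downward; lengths in mm; the calibration is good to about 2 mm. A picture is of the moment at which its call begins. There is no depth.
- manip.finish_job(): hands the job in, once; it reports no verdict.
The state is a dict: "time": time; "joint_positions": joint angles; "joint_velocities": joint speeds; "joint_torque": joint torques, N m; "position": TCP position; "tool_rot": TCP orientation; "ft_force": force on the tool from outside, world axes, zero at the start; "wrist_torque": the same for the moment, N m; "opening": finger opening in mm.
Only numpy, scipy, OpenCV 4.12 (cv2) and the standard library are available. Lean on these libraries where they do the work, as an engineer would, in place of code of your own. Each camera call takes 0.05 s, during which the arm holds its last target.

## Task

The castle nut that clamps the specimen on the abrasion tester is finger-tight but not locked: tighten it on (clockwise from above) to the very next slot that lines up with the cross hole in the spindle, without backing it off or going on past that slot. Then push the thin tabbed locking pin in from the keypad side, through slot and hole, until its tab meets the nut, and let go. Feel for the hole and never force the pin, and leave the other things where they lie.

Things in the scene. Friction and masses are not known exactly. Their poses are not given: they have to be found in the camera images.
- machine: white bench abrasion tester, fixed. Origin on the vertical spindle axis at bench level, z up; x points from the keypad side (120 mm from the axis, towards the robot) to the rear. Housing 280 x 230 mm, 86 mm high; from 92 mm behind the axis a rear housing 131 mm high carries two load arms folded back (up to 180 mm high)
- seat (a point): point on the spindle axis on top of the washer, 120 mm above the bench, where the nut sits; axes as machine. Below it: washer 56 mm across, 2 mm thick; steel clamp plate 66 mm across, top at 118 mm; cream specimen disc 100 mm across, top at 113 mm; turntable 132 mm across, top at 105 mm
- cross (a point): point on the spindle axis, 144 mm above the bench: middle of the cross hole (7.6 mm wide, 8 mm high, sharp edges) in the steel stud, 30 mm thick, top at 154 mm. Axes are those of machine, NOT the hole's: the braked spindle is parked with the hole up to 0.30 rad either side of x. The hole is not measured and hides behind the nut; feel for it with the pin's tip
- nut (a joint): angle of the dark castle nut against the housing (not the hole), rad, growing clockwise from above (tightening); starts at -0.62 to -0.48. At 0 a pair of its slots lies along x of machine. This pair is the next to line up: then the value equals the hole's clockwise angle from x, -0.30 to 0.30. Even friction 0.08 N m; stays where left. Turn it by its flats; a pin in a slot also carries it round
- nut_top (a point): point on the spindle axis at the nut's top, 149 mm above the bench, turning with the nut; x along a pair of slots. Nut: hexagon 46 mm across flats, 120 to 137 mm above the bench; above it a round crown 41 mm across, 137 to 149 mm, with six slots 7.6 mm wide, open to top and outside, 60 degrees apart, each over the middle of a flat
- pin: the locking pin, steel, 70 g: round shaft 6.4 mm thick, flat end with edges broken 0.6 mm, on a flat tab 30 (x) x 22 (y) x 12 mm (z). Lies flat on the mat, either broad face may be up in use. Origin under the middle of the tab; the shaft runs along +x, 6 mm above the origin, from x = 15 to the tip at 62 mm. Fully home, the tab's face (x = 15) meets the nut's crown and the tip stands 7 mm out beyond it
- pin_mid (a point): point on the pin's centre line 20 mm from the tab's face, x = 35, z = 6 mm in the pin's frame; lies on the spindle axis when the pin is fully home
- mat: dark parts mat 280 x 240 mm, 3 mm thick, fixed on the bench; origin under its middle
- thick_pin: bystander: a bigger steel pin on the mat, 10 mm thick shaft 60 mm long on a flat tab 36 x 30 x 14 mm, too thick for the hole; origin under the middle of the tab
- spare_nut: bystander: plain hexagon nut 37 mm over corners, 14 mm high, lying on the mat; origin under its middle
- wrench: bystander: open-ended wrench about 190 mm long lying on the bench
- brush: bystander: cleaning brush about 170 mm long lying on the bench
- wheel: bystander: grey abrasive wheel, ring 52 mm across, 13 mm high, lying flat
- disc: bystander: cream specimen disc 100 mm across, 8 mm thick, lying flat
- weight: bystander: brass load weight 44 mm across, 56 mm high, with a knob on top

How it is judged (in metres and radians):
On the way, in this order (a step that is already met when the one before it is completed fails the run):
1. the nut has been turned on clockwise towards the hole (joint nut above -0.40) (value of joint nut above -0.4 rad), for 0.1 s.
2. the pin is home through slot and cross hole (its middle within 5 mm of the spindle axis at hole height) (distance between pin_mid and cross below 0.005 m), for 0.2 s.
At the end, for the whole second after the job is handed in: the nut stands at the next slot (joint nut between -0.40 and 0.40) and the thin pin rests, released and still, through slot and cross hole with its tab on the keypad side and its middle within 5 mm of the spindle axis at the height of the hole (distance between pin_mid and cross below 0.005 m and value of joint nut between -0.4 and 0.4 rad and angle between the x axis of pin and the x axis of machine, either way round below 0.5 rad and x of pin in the frame of machine below 0 m and linear speed of pin below 0.02 m/s and angular speed of pin below 0.2 rad/s); the robot touches nothing.
It fails at once if the pin was forced: more than 20 N between the pin and the machine, nut or spindle (contact force between pin and machine above 20 N).
It fails at once if the nut was backed off (joint nut below -0.75) (value of joint nut below -0.75 rad).
It fails at once if the nut was turned on past the next slot (joint nut above 0.50) (value of joint nut above 0.5 rad).
It fails at once if another thing was moved by more than 30 mm (distance of any of thick_pin, spare_nut, wrench, brush, wheel, disc, weight from where it was at the start of the episode above 0.03 m).
It also fails if it takes over 72 s, if anything falls off the work surface, if the arm or the gripper's body presses on something with over 40 N, if the wrist force passes 120 N, or if a joint passes its speed limit or range.

## Working session

There is one attempt and no reset: what is moved stays moved. The work goes in short steps, Python scripts to look and compute and a tool call to move; the robot and the scene stay as the last step left them, time stands still between calls to the robot, and variables do not carry over. Pictures are saved under pics/ and viewed, and the job is handed in when it is done.

Besides the shell and the picture viewer there is one more tool, called after "Call:" as a command line: name --argument value ..., lists and objects as JSON in quotes. apply_moves: Moves the arm, as the interface text tells. Its arguments: {"type":"object","properties":{"motion":{"type":"array","items":{"type":"array","items":{"type":"array","items":{"type":"number"}}}},"grip":{"type":"number"}},"required":["motion"]}

```bash
ls; mkdir -p pics; python3 - <<'E'
from bench import manip
import cv2
s=manip.sense()
print(s)
for n in ["scene","top","wrist"]:
    c=manip.capture(n)
    cv2.imwrite(f"pics/{n}0.png",c["image"][:,:,::-1])
    print(n,c["fx"],c["fy"],c["cx"],c["cy"],c["distortion"],c["R"],c["t"])
E
```

```text
pics
{'time': 0.0, 'joint_positions': array([-1.36579793e+00,  4.87227261e-02,  9.75755265e-02,  1.62204419e+00,
        4.94470539e-06,  1.44303626e+00]), 'joint_velocities': array([ 0.00049071,  0.0006653 ,  0.00143135, -0.000844  ,  0.00049114,
       -0.0018978 ]), 'joint_torque': array([ 8.92904882e-05, -3.38784492e+01,  3.20014536e+01,  2.03541369e-02,
       -1.17542413e-05, -9.34677360e-06]), 'position': array([ 171.45437622, -495.97599429,  403.52010486]), 'tool_rot': array([[-9.45144961e-01, -4.82710610e-04,  3.26650838e-01],
       [-3.26651047e-01,  2.34591708e-03, -9.45142100e-01],
       [-3.10065658e-04, -9.99997132e-01, -2.37490963e-03]]), 'ft_force': array([ 0.25252963,  0.29063065, -0.5720346 ]), 'wrist_torque': array([-0.05085208, -0.01767533,  0.03550591]), 'opening': 85.36387852012635}
scene 360.11844401661375 360.11844401661375 260.9446916849453 197.2742476691997 [-0.11737173  0.          0.          0.          0.        ] [[-0.74964756  0.66183621 -0.00117106]
 [ 0.45770917  0.51715759 -0.72322219]
 [-0.47804901 -0.54269776 -0.69061443]] [ 330.78812648 -108.06576694 1621.12342515]
top 456.71452467660396 456.71452467660396 263.7907445980829 195.56823470571715 [-0.06037839  0.          0.          0.          0.        ] [[ 0.01720505 -0.99982832 -0.0068781 ]
 [-0.98081523 -0.01554109 -0.19431923]
 [ 0.19417898  0.01008942 -0.98091423]] [ -14.71973895  457.24090474 1397.2545797 ]
wrist 278.6137013457967 278.6137013457967 259.85652386682517 188.3048333048157 [0.00182909 0.         0.         0.         0.        ] [[ 0.32761353 -0.94481106 -0.0011957 ]
 [-0.90665321 -0.3147378   0.28092716]
 [-0.26579942 -0.09095145 -0.95972835]] [-524.6237894   -36.98862626  378.13403228]
```

View pics/scene0.png

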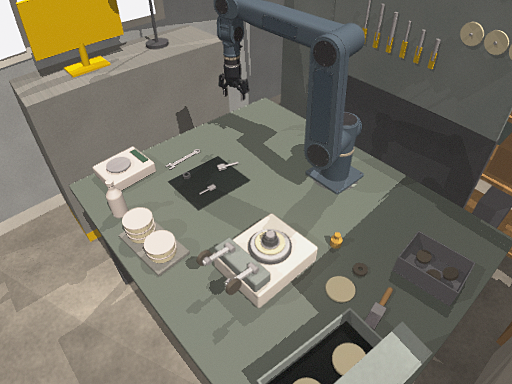

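View pics/top0.png

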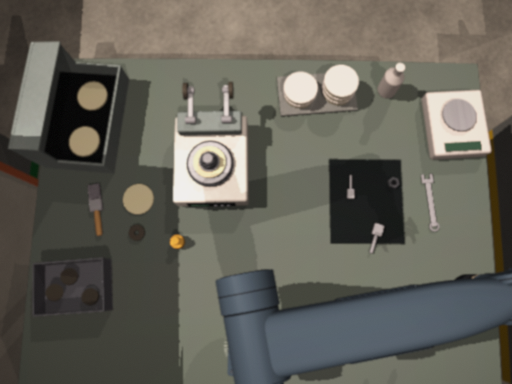

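View pics/wrist0.png

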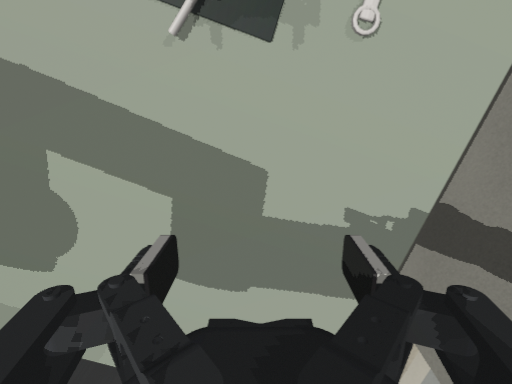

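```bash
cat > h.py <<'E'
import numpy as np, cv2
from bench import manip
def K(c): return np.array([[c["fx"],0,c["cx"]],[0,c["fy"],c["cy"]],[0,0,1.]])
def ray(c,uv):
    p=cv2.undistortPoints(np.array([[uv]],float),K(c),np.array(c["distortion"],float))[0,0]
    R=np.array(c["R"]);t=np.array(c["t"])
    d=R.T@np.array([p[0],p[1],1.]);o=-R.T@t
    return o,d/np.linalg.norm(d)
def onz(c,uv,z):
    o,d=ray(c,uv);return o+d*(z-o[2])/d[2]
def tri(rs):
    A=np.zeros((3,3));b=np.zeros(3)
    for o,d in rs:
        P=np.eye(3)-np.outer(d,d);A+=P;b+=P@o
    X=np.linalg.solve(A,b)
    return X,[np.linalg.norm((np.eye(3)-np.outer(d,d))@(X-o)) for o,d in rs]
def proj(c,X):
    r,_=cv2.Rodrigues(np.array(c["R"],float))
    return cv2.projectPoints(np.array(X,float).reshape(-1,3),r,np.array(c["t"],float),K(c),np.array(c["distortion"],float))[0][:,0]
def crop(c,x0,y0,x1,y1,s,name):
    im=c["image"][y0:y1,x0:x1,::-1]
    cv2.imwrite("pics/"+name,cv2.resize(im,None,fx=s,fy=s,interpolation=cv2.INTER_CUBIC))
E
python3 - <<'E'
from h import *
t=manip.capture("top");s=manip.capture("scene")
crop(t,160,70,260,220,4,"t1.png");crop(t,320,150,420,260,5,"t2.png")
crop(s,190,200,330,310,5,"s1.png");crop(s,160,140,260,215,6,"s2.png")
E
```

```text
(no output)
```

View pics/t1.png

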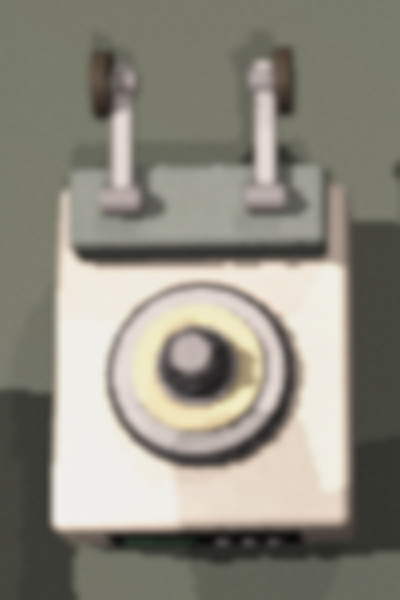

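View pics/t2.png

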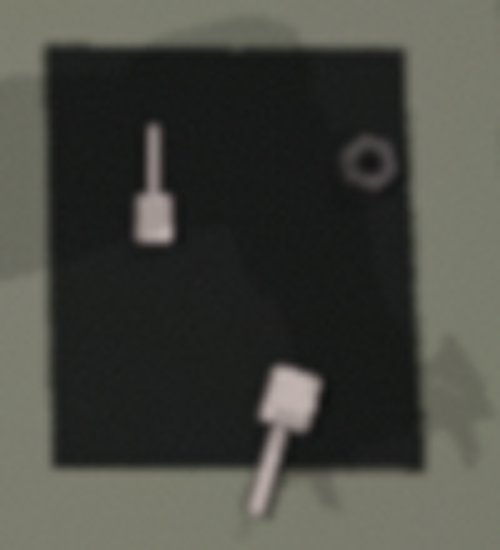

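View pics/s1.png

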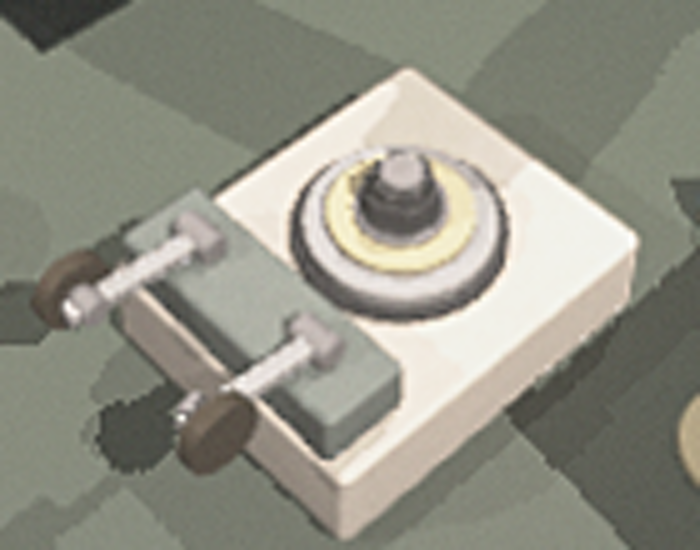

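View pics/s2.png

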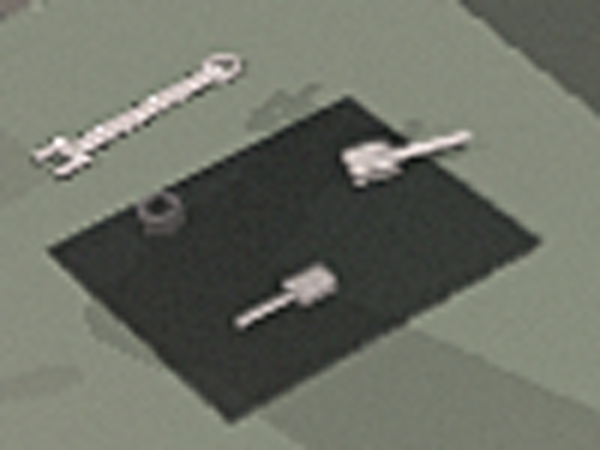

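The top view shows the thin pin at about (351,193), with its shaft pointing away from the robot to (351,175). The thick pin is at (378,229). The stud top is at (207,158) in the top view and about (271,233) in the scene view.

```bash
python3 - <<'E'
from h import *
t=manip.capture("top");s=manip.capture("scene")
T=lambda u,v,k,x0,y0:(x0+(u+.5)/k-.5,y0+(v+.5)/k-.5)
print("stud", tri([ray(t,T(190,352,4,160,70)),ray(s,T(404,170,5,190,200))]), onz(t,T(190,352,4,160,70),154))
print("tt center z105",onz(t,T(199,374,4,160,70),105))
# housing corners top z=86 
for p in [(50,527),(352,527)]: print("front corner",onz(t,T(*p,4,160,70),86))
for p in [(70,250),(325,250)]: print("rear housing front",onz(t,T(*p,4,160,70),131))
for p in [(408,68),(638,240)]: print("front corners scene",onz(s,T(*p,5,190,200),86))
print("pin tip",onz(t,T(153,123,5,320,150),9),onz(s,T(238,323,6,160,140),9))
print("pin tab",onz(t,T(153,215,5,320,150),15),onz(s,T(312,280,6,160,140),15))
print("tabs front edge",onz(t,T(153,194,5,320,150),15),onz(t,T(153,243,5,320,150),15))
print("thick",onz(t,T(290,397,5,320,150),17),onz(t,T(260,515,5,320,150),10))
print("mat",[onz(t,T(*p,5,320,150),3)[:2] for p in [(45,45),(403,50),(425,470),(55,467)]])
E
```

```text
stud (array([547.3043304 , 163.73184552, 151.62488542]), [np.float64(1.9839610002285468), np.float64(1.9839610002285253)]) [547.97181345 161.92688671 154.        ]
tt center z105 [544.45918005 161.14383886 105.        ]
front corner [426.64009271 273.45502733  86.        ]
front corner [430.37863935  41.54857499  86.        ]
rear housing front [634.27283538 260.85775434 131.        ]
rear housing front [636.75442682  65.33525053 131.        ]
front corners scene [438.65736974  54.13603502  86.        ]
front corners scene [431.34665399 275.12079413  86.        ]
pin tip [ 540.22776277 -288.17139738    9.        ] [ 536.6872873  -284.89443408    9.        ]
pin tab [ 477.51938629 -285.83383756   15.        ] [ 474.55099092 -281.22834071   15.        ]
tabs front edge [ 491.40233391 -286.10913107   15.        ] [ 459.08791791 -285.47281352   15.        ]
thick [ 360.26755429 -370.71714489   17.        ] [ 285.71144335 -351.18698721   10.        ]
mat [array([ 593.65846507, -218.81245101]), array([ 594.38957578, -456.76999417]), array([ 316.2645137 , -459.68389395]), array([ 314.93719651, -222.35631215])]
```

```bash
python3 - <<'E'
from h import *
np.set_printoptions(precision=4,suppress=True)
c=manip.capture("wrist");s=manip.sense()
R=np.array(c["R"]);t=np.array(c["t"]);C=-R.T@t
Rt=s["tool_rot"];p=s["position"]
print("cam in tool",Rt.T@(C-p)); print("R cam axes in tool (rows)",R@Rt)
for d in [120,155,173]:
  print(d,proj(c,[p+Rt@np.array([0,d,0])]),proj(c,[p+Rt@np.array([-30,d,0])]))
# cam calibration in tool frame saved
np.savez("wcam.npz",C=Rt.T@(C-p),Rc=R@Rt)
E
```

```text
cam in tool [-71.2449  31.0979   0.2303]
R cam axes in tool (rows) [[-0.001  -0.0007  1.    ]
 [ 0.9597 -0.2811  0.0007]
 [ 0.2811  0.9597  0.0009]]
120 [[258.9019 303.0667]] [[258.9037 230.2475]]
155 [[259.085  255.5704]] [[259.098  198.4439]]
173 [[259.1484 239.1031]] [[259.1635 187.718 ]]
```

```bash
cat >> h.py <<'E'
np.set_printoptions(precision=4,suppress=True)
def st(): 
    s=manip.sense(); Rt=s["tool_rot"]
    al=np.degrees(np.arctan2(Rt[1,2],Rt[0,2]))
    print("t %.2f pos %s alpha %.2f F %s M %s open %.2f"%(s["time"],s["position"],al,s["ft_force"],s["wrist_torque"],s["opening"]))
    return s,al
def plan(x,y,z,alpha):
    s,al=st();Rt=s["tool_rot"]
    d=Rt.T@(np.array([x,y,z])-s["position"])/1000
    r=-((alpha-al+180)%360-180)
    print("shift",d,"roll %.2f"%r,"q",s["joint_positions"])
E
python3 -c "
from h import *
plan(500,160,380,90.)"
```

```text
t 0.40 pos [ 171.476  -496.169   404.5487] alpha -70.93 F [ 0.6087 -0.2273 -1.2178] M [-0.0097  0.0202  0.0309] open 85.24
shift [-0.5249  0.0247 -0.5128] roll -160.93 q [-1.3658  0.0481  0.099   1.622  -0.      1.443 ]
```

Call:
apply_moves --motion '[[[-0.02, 0.001, -0.02, -6], [-0.05, 0.002, -0.05, -13], [-0.08, 0.004, -0.08, -20], [-0.11, 0.005, -0.107, -27], [-0.14, 0.007, -0.136, -34], [-0.168, 0.008, -0.164, -41], [-0.197, 0.009, -0.192, -48], [-0.226, 0.01, -0.22, -55], [-0.254, 0.012, -0.248, -62], [-0.282, 0.013, -0.276, -69], [-0.31, 0.014, -0.303, -76], [-0.34, 0.016, -0.332, -83]]]'

```text
time: 1.4
position: [384.6, -69.6, 389.2]
tool_rot: [[0.214, 0.002, 0.977], [-0.977, -0.001, 0.214], [0.001, -1.0, 0.001]]
ft_force: [1.6, -0.6, 1.0]
opening: 85.6
```

```bash
python3 -c "
from h import *
plan(500,160,380,90.)"
```

```text
t 1.40 pos [384.6107 -69.6132 389.1938] alpha 12.38 F [ 1.6296 -0.6248  1.0007] M [-0.0146 -0.0775  0.0005] open 85.61
shift [-0.1995  0.0092  0.1619] roll -77.62 q [-0.351  -0.3067 -0.2512  1.6245 -0.0001  1.0036]
```

Call:
apply_moves --motion '[[[-0.018, 0.001, 0.014, -7], [-0.036, 0.002, 0.029, -14], [-0.055, 0.003, 0.044, -21], [-0.073, 0.004, 0.059, -28], [-0.09, 0.004, 0.074, -35], [-0.11, 0.005, 0.088, -42], [-0.127, 0.006, 0.103, -49], [-0.145, 0.007, 0.118, -56], [-0.163, 0.008, 0.132, -63], [-0.18, 0.008, 0.147, -70], [-0.2, 0.009, 0.162, -77.6], [-0.2, 0.009, 0.162, -77.6]]]'

```text
time: 2.4
position: [501.0, 163.4, 379.4]
tool_rot: [[1.0, 0.002, -0.007], [0.007, 0.001, 1.0], [0.002, -1.0, 0.001]]
ft_force: [-1.5, 0.1, -0.8]
opening: 85.6
```

```bash
python3 -c "
from h import *
plan(507,160,310,90.)
c=manip.capture('wrist'); cv2.imwrite('pics/w1.png',c['image'][:,:,::-1]); np.save('pics/w1.npy',c,allow_pickle=True)"
```

```text
t 2.40 pos [501.0393 163.4013 379.3907] alpha 90.40 F [-1.5253  0.1327 -0.756 ] M [-0.0172 -0.027   0.016 ] open 85.64
shift [ 0.0058  0.0694 -0.0035] roll 0.40 q [0.1877 0.0472 0.048  1.5695 0.001  0.1808]
```

View pics/w1.png

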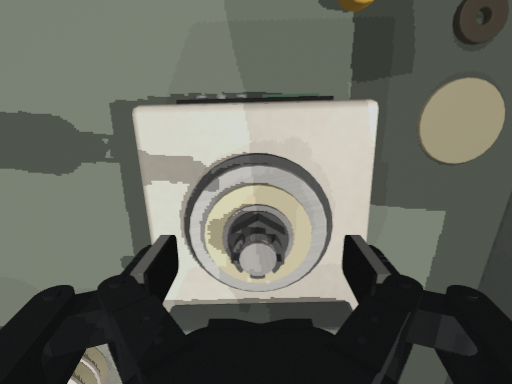

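The wrist view from high up shows the stud top at about (258,258), with the nut, washer and cream disc around it. Next I go lower for the slots.

Call:
apply_moves --motion '[[[0.002, 0.03, -0.002, 0.4], [0.005, 0.06, -0.003, 0.4], [0.006, 0.07, -0.0035, 0.4], [0.006, 0.07, -0.0035, 0.4], [0.006, 0.07, -0.0035, 0.4]]]'

```text
time: 2.87
position: [506.0, 157.9, 309.6]
tool_rot: [[1.0, -0.001, 0.006], [-0.006, -0.001, 1.0], [-0.001, -1.0, -0.001]]
ft_force: [1.3, -0.5, 0.4]
opening: 85.3
```

```bash
python3 -c "
from h import *
st()
c=manip.capture('wrist'); np.save('pics/w2.npy',c,allow_pickle=True)
crop(c,160,150,360,310,4,'w2.png')
c=np.load('pics/w1.npy',allow_pickle=True).item();crop(c,160,140,360,300,4,'w1c.png')
"
```

```text
t 2.87 pos [505.9921 157.8736 309.6113] alpha 89.68 F [ 1.2893 -0.4504  0.3926] M [-0.0515 -0.0012  0.0423] open 85.25
```

View pics/w2.png

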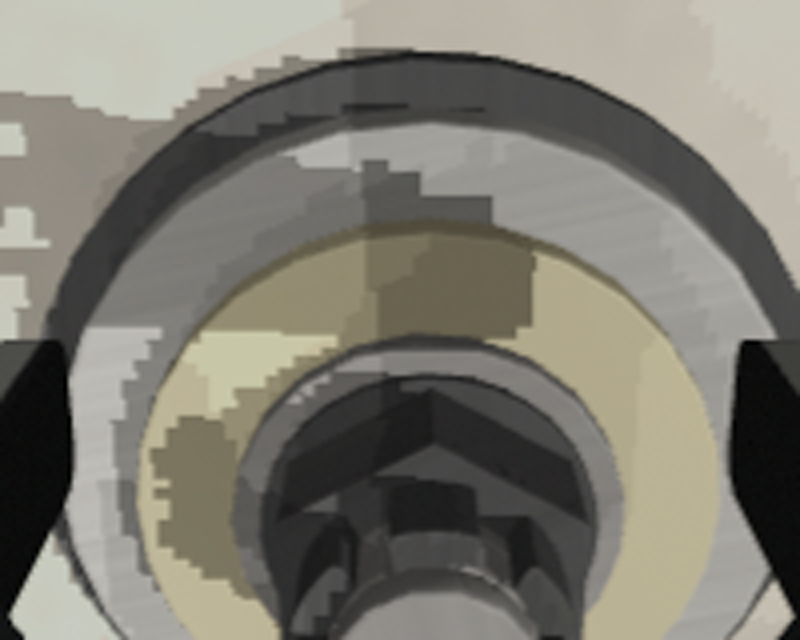

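View pics/w1c.png

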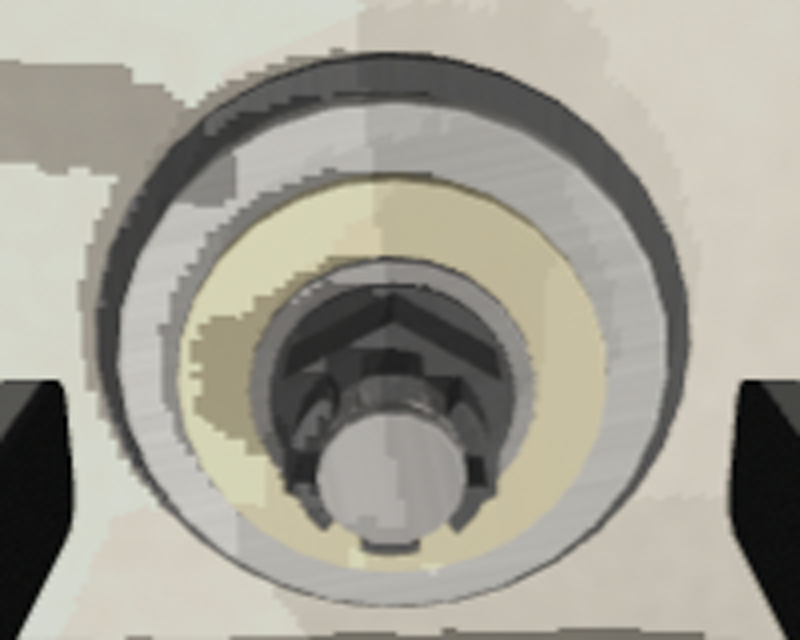

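```bash
python3 -c "
from h import *
a=np.load('pics/w1.npy',allow_pickle=True).item();b=np.load('pics/w2.npy',allow_pickle=True).item()
T=lambda u,v,k,x0,y0:(x0+(u+.5)/k-.5,y0+(v+.5)/k-.5)
print('stud',onz(a,T(392,478,4,160,140),154))
print('corner w1',onz(a,T(393,326,4,160,140),137),'w2',onz(b,T(432,442,4,160,150),137), tri([ray(a,T(393,326,4,160,140)),ray(b,T(432,442,4,160,150))]))
print('corner2 w1',onz(a,T(393,300,4,160,140),137),'w2',onz(b,T(432,390,4,160,150),137), tri([ray(a,T(393,300,4,160,140)),ray(b,T(432,390,4,160,150))]))
print('front corners',onz(a,(136,107),86),onz(a,(376,101),86))
for A in [(150,255),(374,230)]: print(onz(a,A,86))
# disc outer in w1
print('disc',onz(a,T(180,385,4,160,140),113),onz(a,T(606,385,4,160,140),113),onz(a,T(392,178,4,160,140),113),onz(a,T(392,572,4,160,140),113))
print('tt',onz(a,T(98,350,4,160,140),105),onz(a,T(690,350,4,160,140),105))
"
```

```text
stud [544.9573 161.8831 154.    ]
corner w1 [519.9604 161.8245 137.    ] w2 [518.7013 161.7004 137.    ] (array([523.1157, 161.8475, 129.6092]), [np.float64(0.051888087152874934), np.float64(0.051888087152951456)])
corner2 w1 [514.2468 161.7907 137.    ] w2 [510.4284 161.6741 137.    ] (array([524.8774, 162.0356, 110.2874]), [np.float64(0.3599061893848871), np.float64(0.3599061893848094)])
front corners [431.2791  50.9023  86.    ] [424.389  267.0543  86.    ]
[581.3196  47.9604  86.    ]
[550.7276 280.961   86.    ]
disc [545.3983 112.4423 113.    ] [544.6404 211.2122 113.    ] [495.193  161.3075 113.    ] [595.253  161.8744 113.    ]
tt [540.3602  91.7173 105.    ] [539.2789 232.2606 105.    ]
```

The low wrist view shows a hexagon corner pointing straight at the camera (268,247), with front slots about 30° to each side of it. That puts the nut at about -0.50. The axis is near (545, 162). I'll grip the flats with the jaws along y.

```bash
python3 -c "
from h import *
plan(545.2,161.8,297,90.)"
```

```text
t 2.92 pos [506.5397 158.0646 310.9835] alpha 89.69 F [0.2631 0.0919 0.9843] M [-0.008  -0.0566  0.0441] open 85.54
shift [0.0386 0.0141 0.0039] roll -0.31 q [ 0.1763  0.0605 -0.0738  1.4344 -0.0008  0.1816]
```

Call:
apply_moves --grip 0.062 --motion '[[[0.013, 0, 0.001, -0.3], [0.026, 0, 0.003, -0.3], [0.0386, 0, 0.004, -0.3], [0.0386, 0.0, 0.004, -0.3], [0.0386, 0.005, 0.004, -0.3], [0.0386, 0.01, 0.004, -0.3], [0.0386, 0.014, 0.004, -0.3], [0.0386, 0.014, 0.004, -0.3], [0.0386, 0.014, 0.004, -0.3]]]'

```text
time: 3.67
position: [544.5, 161.8, 296.4]
tool_rot: [[1.0, 0.001, 0.0], [-0.0, -0.001, 1.0], [0.001, -1.0, -0.001]]
ft_force: [0.8, 0.5, -0.6]
opening: 62.0
```

```bash
python3 -c "
from h import *
plan(545.2,161.8,297,90.)
c=manip.capture('wrist');crop(c,130,150,390,384,3,'w3.png')
"
```

```text
t 3.67 pos [544.4638 161.8278 296.4469] alpha 90.00 F [ 0.8405  0.5205 -0.5769] M [ 0.0562  0.0219 -0.0318] open 62.01
shift [ 0.0007 -0.0006 -0.    ] roll -0.00 q [ 0.1711  0.1618  0.0072  1.4156 -0.0008  0.1711]
```

View pics/w3.png

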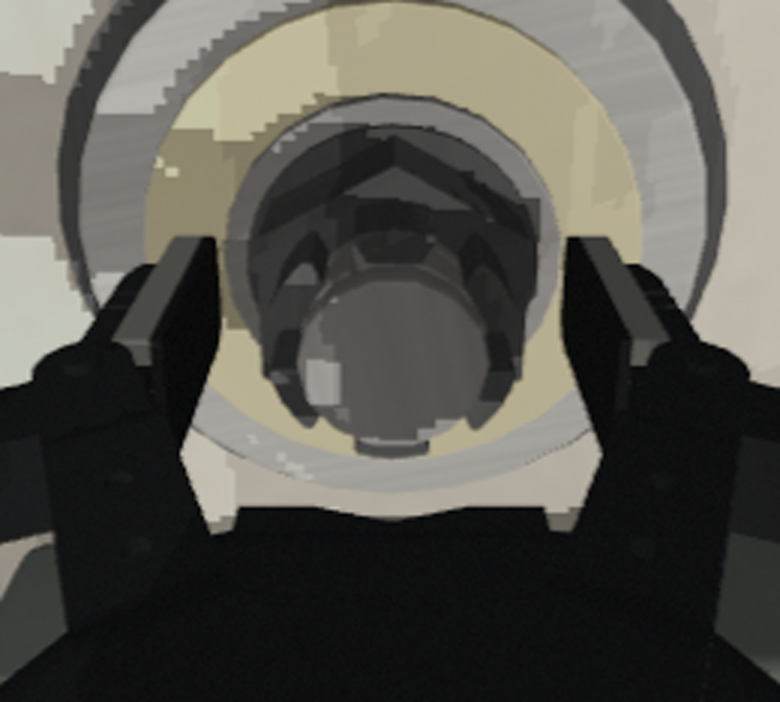

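The nut sits centred between the fingers: pads at columns 215 and 565 of the crop, nut centre at 392. Closing on the flats.

Call:
apply_moves --grip 0.042 --motion '[[[0.0005, 0.0, 0, 0], [0.0005, 0, 0, 0], [0.0005, 0, 0, 0], [0.0005, 0, 0, 0], [0.0005, 0, 0, 0], [0.0005, 0, 0, 0]]]'

```text
time: 4.22
position: [545.1, 162.0, 297.5]
tool_rot: [[1.0, 0.002, -0.0], [0.0, 0.0, 1.0], [0.002, -1.0, 0.0]]
ft_force: [-3.0, 1.6, 4.2]
opening: 44.3
```

```bash
python3 -c "
from h import *
st()
c=manip.capture('wrist');crop(c,130,150,390,384,3,'w4.png')
"
```

```text
t 4.22 pos [545.0693 162.0358 297.4523] alpha 90.01 F [-2.9832  1.6267  4.2009] M [ 0.2596  0.5528 -0.0732] open 44.34
```

View pics/w4.png

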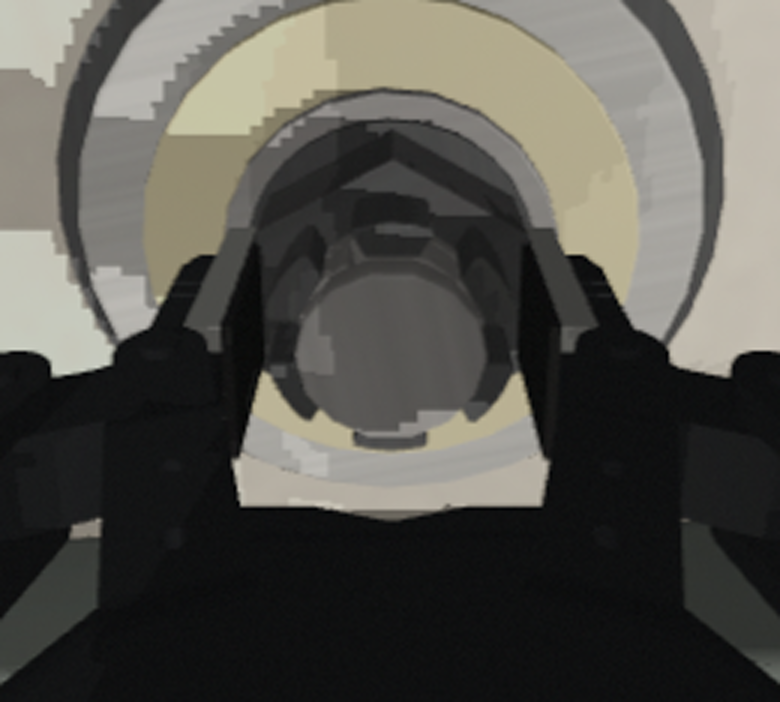

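The jaws hold the flats at 44.3 mm opening. Turning clockwise 13°.

Call:
apply_moves --motion '[[[0, 0, 0, 2], [0, 0, 0, 4], [0, 0, 0, 6], [0, 0, 0, 8], [0, 0, 0, 10], [0, 0, 0, 12], [0, 0, 0, 13], [0, 0, 0, 13], [0, 0, 0, 13]]]'

```text
time: 5.02
position: [545.0, 162.1, 297.5]
tool_rot: [[0.974, 0.002, 0.224], [-0.224, 0.0, 0.974], [0.001, -1.0, 0.001]]
ft_force: [-0.7, 1.7, 1.7]
opening: 44.1
```

```bash
python3 -c "
from h import *
st()
c=manip.capture('wrist');crop(c,200,180,320,320,5,'w5.png')
"
```

```text
t 5.02 pos [545.0487 162.1179 297.4645] alpha 77.03 F [-0.6848  1.7408  1.6896] M [ 0.2052  0.4005 -0.1372] open 44.07
```

View pics/w5.png

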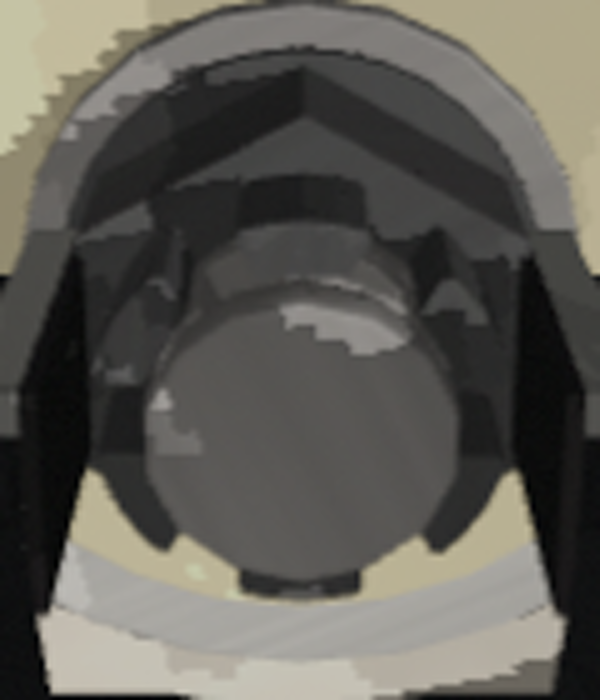

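```bash
python3 -c "
from h import *
plan(507.8,150.6,304,107.)"
```

```text
t 5.07 pos [545.0421 162.103  297.4594] alpha 77.03 F [-1.5297  1.8291  2.5537] M [ 0.2159  0.3857 -0.0987] open 44.15
shift [-0.0337 -0.0066 -0.0196] roll -29.97 q [ 0.1712  0.1625  0.0099  1.4167 -0.      0.3975]
```

Call:
apply_moves --grip 0.085 --motion '[[[0, 0, 0, 0], [0, 0, 0, 0], [0, 0, 0, 0], [0, -0.003, 0, 0], [-0.01, -0.006, 0, 0], [-0.02, -0.0065, -0.005, -5], [-0.03, -0.0065, -0.011, -12], [-0.0337, -0.0065, -0.0195, -19], [-0.0337, -0.0065, -0.0195, -26], [-0.0337, -0.0065, -0.0195, -30], [-0.0337, -0.0065, -0.0195, -30], [-0.0337, -0.0065, -0.0195, -30]]]'

```text
time: 6.07
position: [507.5, 150.8, 304.4]
tool_rot: [[0.957, 0.002, -0.291], [0.291, 0.0, 0.957], [0.002, -1.0, -0.0]]
ft_force: [-0.3, -0.1, -0.4]
opening: 85.2
```

```bash
python3 -c "
from h import *
st()
c=manip.capture('wrist'); np.save('pics/w6.npy',c,allow_pickle=True)
crop(c,195,170,325,310,5,'w6.png')
cv2.imwrite('pics/w6f.png',c['image'][:,:,::-1])
"
```

```text
t 6.07 pos [507.4701 150.763  304.3711] alpha 106.93 F [-0.2823 -0.0977 -0.3761] M [-0.0069 -0.0442  0.016 ] open 85.15
```

View pics/w6.png

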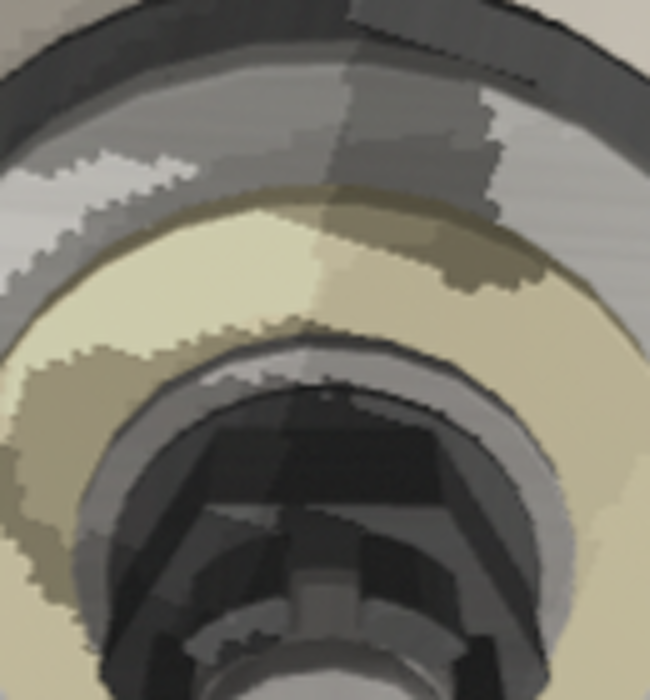

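```bash
python3 -c "
from h import *
c=np.load('pics/w6.npy',allow_pickle=True).item()
im=c['image'][265:310,235:290,::-1].astype(float)
im=np.clip((im-20)*2.5,0,255).astype(np.uint8)
cv2.imwrite('pics/w6z.png',cv2.resize(im,None,fx=12,fy=12,interpolation=cv2.INTER_NEAREST))
"
```

```text
(no output)
```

View pics/w6z.png

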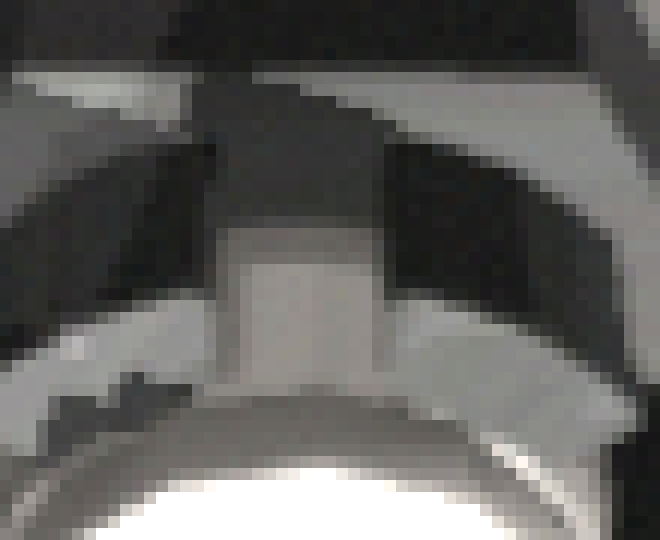

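```bash
cat >> h.py <<'E'
def overlay(c,ax,nutdir,holedir,name,x0,y0,x1,y1,k,pin=None):
    # nutdir, holedir: world direction (deg) of keypad-side slot / hole mouth
    im=c["image"][:,:,::-1].astype(float); im=np.clip((im-20)*2.2,0,255).astype(np.uint8)
    im=cv2.resize(im[y0:y1,x0:x1],None,fx=k,fy=k,interpolation=cv2.INTER_NEAREST)
    def loc(P,d):
        a=np.radians(d);u=np.array([np.cos(a),np.sin(a),0]);v=np.array([-np.sin(a),np.cos(a),0])
        return [np.array([ax[0],ax[1],0])+p[0]*u+p[1]*v+np.array([0,0,p[2]]) for p in P]
    def line(X,col,cl=False):
        q=(proj(c,X)-[x0,y0]+.5)*k
        cv2.polylines(im,[np.int32(np.round(q))],cl,col,1)
    h=3.8;r=np.sqrt(20.5**2-h*h);rs=np.sqrt(225-h*h)
    if nutdir is not None:
        line(loc([(r,-h,149),(r,-h,137),(r,h,137),(r,h,149)],nutdir),(0,255,0))
        for sg in(-1,1): line(loc([(r,sg*h,149),(rs,sg*h,149)],nutdir),(0,255,0))
    if holedir is not None:
        line(loc([(rs,-h,140),(rs,h,140),(rs,h,148),(rs,-h,148)],holedir),(0,0,255),True)
    t=np.linspace(0,2*np.pi,60)
    line([np.array([ax[0]+15*np.cos(a),ax[1]+15*np.sin(a),154]) for a in t],(255,100,0),True)
    cv2.imwrite("pics/"+name,im)
E
python3 -c "
from h import *
c=np.load('pics/w6.npy',allow_pickle=True).item()
overlay(c,(545.2,161.8),197,193.2,'o6.png',230,255,295,310,11)
"
```

```text
(no output)
```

View pics/o6.png

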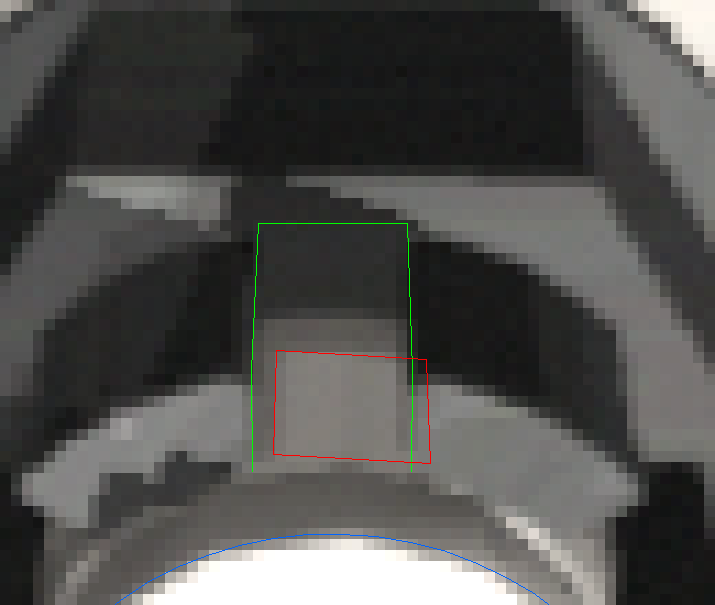

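```bash
python3 -c "
from h import *
c=np.load('pics/w6.npy',allow_pickle=True).item()
g=c['image'].mean(2).astype(int)
print('cols',list(range(250,271)))
for v in range(272,301): print(v,g[v,250:271])
"
```

```text
cols [250, 251, 252, 253, 254, 255, 256, 257, 258, 259, 260, 261, 262, 263, 264, 265, 266, 267, 268, 269, 270]
272 [52 39 38 38 38 38 39 38 38 39 58 66 66 69 70 71 71 71 71 72 71]
273 [54 38 38 39 39 39 38 39 38 40 38 39 39 59 66 66 69 71 70 71 71]
274 [52 39 39 39 39 39 38 39 39 39 39 39 39 39 38 39 59 68 72 73 73]
275 [42 40 39 40 40 40 41 39 40 40 40 40 40 40 40 40 40 41 62 71 72]
276 [50 39 35 39 40 40 39 41 40 40 40 40 41 40 40 41 39 46 43 54 59]
277 [32 31 28 37 41 41 41 41 41 40 41 40 40 41 40 41 39 32 29 31 29]
278 [31 33 32 37 41 41 40 41 41 41 41 41 41 41 42 40 38 32 30 31 30]
279 [32 33 32 38 41 39 41 41 41 41 40 40 40 40 39 40 37 32 30 32 31]
280 [31 33 37 38 40 41 40 40 40 40 39 40 41 39 40 40 36 30 31 31 32]
281 [31 33 40 40 40 40 40 39 40 40 39 39 41 40 40 40 37 31 30 31 30]
282 [31 34 40 40 40 41 41 41 41 41 41 41 41 40 39 40 36 31 30 32 31]
283 [31 34 41 41 44 45 46 48 49 48 48 48 48 45 43 43 38 31 30 30 30]
284 [31 34 39 48 56 58 59 59 59 60 60 59 59 58 57 55 47 34 30 30 30]
285 [31 35 40 53 59 59 58 59 60 60 60 59 58 59 58 58 50 36 31 30 31]
286 [30 34 41 54 59 61 
[... 311 characters left out ...]
 68 76 79]
291 [79 79 71 64 64 72 76 77 77 78 77 76 75 76 76 76 69 70 73 77 80]
292 [78 78 73 64 63 73 77 77 77 78 77 77 76 75 76 77 70 69 74 78 81]
293 [79 80 72 63 63 72 77 77 78 78 77 76 75 75 77 76 69 70 76 80 77]
294 [79 79 73 64 66 73 77 78 77 77 77 76 76 75 76 77 68 71 75 76 75]
295 [76 73 69 64 66 74 78 78 77 78 77 76 75 76 76 77 70 72 75 75 75]
296 [71 72 69 67 70 75 77 77 77 77 76 74 74 75 77 77 76 76 75 75 75]
297 [41 64 73 74 74 74 73 74 75 71 65 64 66 71 74 74 75 73 73 74 75]
298 [50 64 66 64 64 61 57 57 57 58 58 59 59 58 59 62 66 62 63 71 74]
299 [58 58 57 58 58 59 59 59 59 58 60 59 59 59 58 58 56 56 54 66 70]
300 [60 59 60 59 60 60 60 60 60 60 61 60 60 59 59 59 58 57 57 57 56]
```

The slot shows a bright horizontal patch behind it, like the merlon tops (77), with the vertical stud face (60) below and to its left. That patch is the floor of the hole. The hole's left edge is at column 254.8 and the slot's edges are at 252.5 and 266.5, so the hole lies about 4.5° further clockwise. I'll regrip and turn by that much.

```bash
python3 -c "
from h import *
plan(545.1,162,297,78.)"
```

```text
t 6.12 pos [507.5743 150.7785 304.26  ] alpha 106.94 F [ 0.2885 -1.0868 -0.4539] M [ 0.0272 -0.0594 -0.01  ] open 84.86
shift [ 0.0392  0.0073 -0.0002] roll 28.94 q [ 0.1621  0.0593 -0.0885  1.421  -0.     -0.1336]
```

Call:
apply_moves --grip 0.062 --motion '[[[0.008, 0.001, 0, 6], [0.018, 0.002, 0, 13], [0.028, 0.003, 0, 20], [0.0392, 0.004, 0, 27], [0.0392, 0.0055, 0, 29], [0.0392, 0.0073, 0, 29], [0.0392, 0.0073, 0, 29], [0.0392, 0.0073, 0, 29]]]'

```text
time: 6.78
position: [544.8, 162.2, 296.8]
tool_rot: [[0.978, 0.001, 0.208], [-0.208, 0.0, 0.978], [0.001, -1.0, 0.0]]
ft_force: [0.3, 0.1, 0.7]
opening: 62.1
```

Call:
apply_moves --grip 0.042 --motion '[[[0, 0, 0, 0], [0, 0, 0, 0], [0, 0, 0, 0], [0, 0, 0, 0], [0, 0, 0, 0]]]'

```text
time: 7.2
position: [544.5, 162.2, 297.5]
tool_rot: [[0.978, 0.001, 0.208], [-0.208, 0.0, 0.978], [0.001, -1.0, 0.001]]
ft_force: [-2.5, -0.7, 4.3]
opening: 44.1
```

```bash
python3 -c "
from h import *
plan(545.1,162,297,73.)
c=manip.capture('wrist');crop(c,130,150,390,384,3,'w7.png')"
```

```text
t 7.20 pos [544.5231 162.2445 297.4871] alpha 77.98 F [-2.4595 -0.7341  4.3198] M [0.0589 0.4772 0.1012] open 44.09
shift [ 0.0006  0.0005 -0.0001] roll 4.98 q [0.1715 0.1614 0.0088 1.4168 0.0002 0.3813]
```

View pics/w7.png

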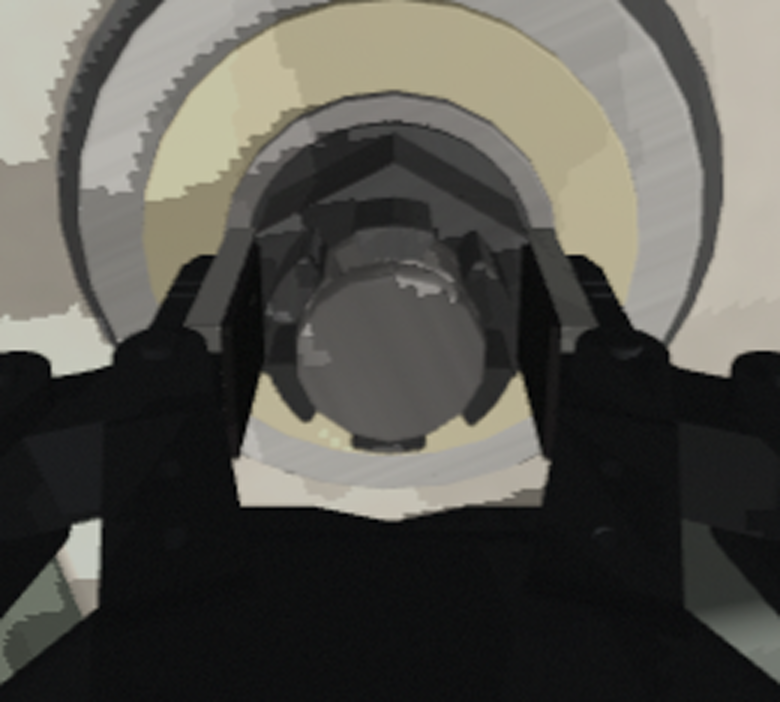

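The nut is gripped square again, with the hexagon corner centred at column 392 of the crop.

Call:
apply_moves --motion '[[[0, 0, 0, 1.5], [0, 0, 0, 3], [0, 0, 0, 4.5], [0, 0, 0, 4.5], [0, 0, 0, 4.5]]]'

```text
time: 7.67
position: [544.5, 162.3, 297.5]
tool_rot: [[0.959, 0.001, 0.284], [-0.284, 0.001, 0.959], [0.001, -1.0, 0.001]]
ft_force: [-1.6, 0.4, 1.6]
opening: 44.2
```

```bash
python3 -c "
from h import *
plan(507.2,152.8,304,103.5)"
```

```text
t 7.67 pos [544.5374 162.266  297.4961] alpha 73.50 F [-1.6375  0.4259  1.5864] M [ 0.075   0.3036 -0.0946] open 44.22
shift [-0.0331 -0.0066 -0.0197] roll -30.00 q [0.1715 0.1614 0.0088 1.4168 0.0004 0.4595]
```

Call:
apply_moves --grip 0.085 --motion '[[[0, 0, 0, 0], [0, 0, 0, 0], [0, 0, 0, 0], [0, -0.003, 0, 0], [-0.01, -0.006, 0, 0], [-0.02, -0.0065, -0.005, -5], [-0.03, -0.0065, -0.011, -12], [-0.0331, -0.0065, -0.0195, -19], [-0.0331, -0.0065, -0.0197, -26], [-0.0331, -0.0065, -0.0197, -30], [-0.0331, -0.0065, -0.0197, -30], [-0.0331, -0.0065, -0.0197, -30]]]'

```text
time: 8.67
position: [506.8, 153.0, 304.4]
tool_rot: [[0.973, 0.002, -0.232], [0.232, 0.001, 0.973], [0.002, -1.0, 0.0]]
ft_force: [-0.3, 0.4, 0.2]
opening: 85.0
```

```bash
python3 -c "
from h import *
st()
c=manip.capture('wrist'); np.save('pics/w8.npy',c,allow_pickle=True)
overlay(c,(545.2,161.8),193.5,193.3,'o8.png',230,255,295,310,11)
g=c['image'].mean(2).astype(int)
print('cols',list(range(250,271)))
for v in range(280,300): print(v,g[v,250:271])
"
```

```text
t 8.67 pos [506.8319 152.9592 304.4223] alpha 103.40 F [-0.3263  0.4334  0.218 ] M [-0.0604  0.0102  0.0261] open 85.02
cols [250, 251, 252, 253, 254, 255, 256, 257, 258, 259, 260, 261, 262, 263, 264, 265, 266, 267, 268, 269, 270]
280 [30 32 36 40 38 40 39 40 40 40 40 39 39 39 39 39 39 33 29 30 30]
281 [31 33 36 38 40 39 40 40 40 40 39 39 39 39 40 39 39 33 29 30 30]
282 [32 32 36 39 40 40 40 41 40 41 41 40 40 40 40 40 39 33 28 30 30]
283 [32 32 36 39 42 43 44 46 48 48 47 47 45 43 44 43 42 33 28 30 31]
284 [32 32 36 40 53 58 59 60 59 59 59 58 57 58 58 56 52 38 29 30 29]
285 [32 33 36 42 55 58 59 59 60 60 58 58 58 58 58 59 58 42 29 30 30]
286 [30 34 38 45 56 60 62 62 63 63 62 60 60 60 62 60 59 42 29 29 31]
287 [32 33 37 56 66 71 73 75 77 76 75 75 72 73 72 70 67 46 28 29 30]
288 [36 36 40 58 73 76 77 77 76 76 75 76 75 76 76 76 76 52 29 31 30]
289 [55 56 48 59 72 76 76 77 77 76 76 74 75 75 76 76 76 54 35 45 46]
290 [79 78 73 68 73 76 77 77 77 77 76 74 75 75 76 76 75 55 52 71 78]
291 [79 78 78 76 75 76 77 77 77 76 76 75 75 75 76 76 71 57 69 78 78]
292 [77 78 79 70 72 76 77 77 77 76 75 75 75 76 76 75 72 57 69 77 79]
293 [78 78 79 71 72 76 77 77 77 76 76 74 75 76 75 75 72 62 68 74 75]
294 [78 79 79 70 72 76 77 77 77 77 75 75 75 76 76 76 71 63 68 75 75]
295 [78 78 75 71 74 76 77 77 77 76 75 75 75 76 76 76 71 67 71 75 75]
296 [73 73 72 71 74 76 76 77 76 75 73 73 75 76 76 75 71 70 73 74 74]
297 [69 72 74 70 71 73 73 73 71 65 64 66 70 73 73 73 70 80 79 75 74]
298 [54 69 69 62 62 62 57 57 58 58 59 58 58 59 59 61 62 68 75 76 78]
299 [57 56 57 57 58 58 58 58 59 59 59 59 58 59 57 56 56 55 59 69 90]
```

View pics/o8.png

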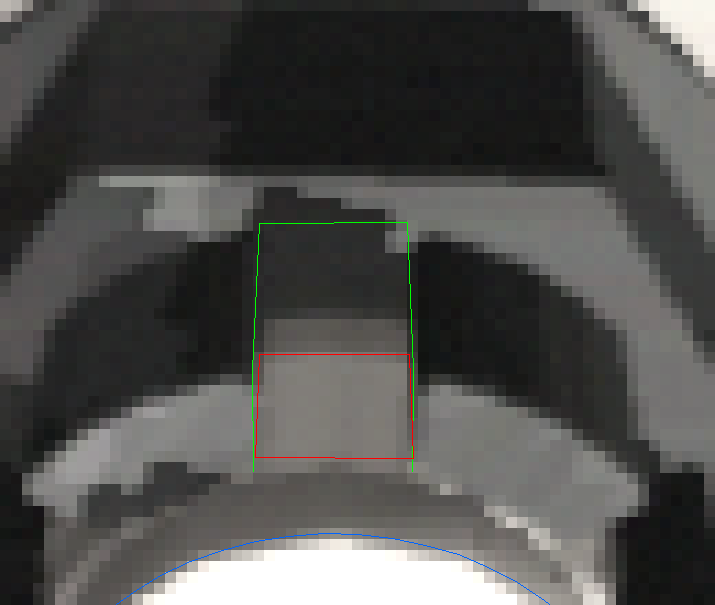

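The bright hole floor now fills the whole slot (columns 253–267), so slot and hole line up along a heading of about 13.3°. Next is the pin: rise, fly over and take two wrist views.

```bash
python3 -c "
from h import *
plan(474,-284,330,89)"
```

```text
t 8.72 pos [506.9463 152.9391 304.3359] alpha 103.41 F [-0.8847  0.621  -0.712 ] M [ 0.0441  0.0266 -0.04  ] open 85.11
shift [-0.1333 -0.026  -0.4174] roll 14.41 q [ 0.1662  0.0594 -0.0883  1.4213  0.0004 -0.0678]
```

Call:
apply_moves --motion '[[[-0.002, -0.03, -0.002, 0], [-0.01, -0.05, -0.03, 1], [-0.022, -0.05, -0.068, 2], [-0.034, -0.05, -0.106, 4], [-0.046, -0.05, -0.144, 6], [-0.058, -0.05, -0.182, 8], [-0.07, -0.05, -0.22, 10], [-0.082, -0.05, -0.258, 12], [-0.095, -0.045, -0.296, 14.4], [-0.107, -0.04, -0.334, 14.4], [-0.119, -0.03, -0.372, 14.4], [-0.133, -0.026, -0.417, 14.4]]]'

```text
time: 9.72
position: [473.9, -279.5, 329.5]
tool_rot: [[1.0, 0.001, 0.019], [-0.019, 0.002, 1.0], [0.001, -1.0, 0.002]]
ft_force: [0.2, 1.1, 0.5]
opening: 85.1
```

```bash
python3 -c "
from h import *
plan(474,-284,250,89)"
```

```text
t 9.72 pos [ 473.8981 -279.4593  329.4892] alpha 88.93 F [0.1535 1.0726 0.5384] M [ 0.0223 -0.054   0.0221] open 85.10
shift [ 0.0001  0.0795 -0.0047] roll -0.07 q [-0.6552  0.1091  0.0147  1.4765  0.002  -0.6365]
```

Call:
apply_moves --motion '[[[0, 0, -0.004, 0], [0, 0, -0.004, 0]]]'

```text
time: 9.88
position: [473.1, -285.8, 328.6]
tool_rot: [[1.0, -0.0, 0.024], [-0.024, 0.002, 1.0], [-0.0, -1.0, 0.002]]
ft_force: [-0.0, 0.8, -0.1]
opening: 85.1
```

```bash
python3 -c "
from h import *
st()
c=manip.capture('wrist'); np.save('pics/p1.npy',c,allow_pickle=True)
crop(c,170,100,350,250,4,'p1.png')
cv2.imwrite('pics/p1f.png',c['image'][:,:,::-1])"
```

```text
t 9.88 pos [ 473.0862 -285.8194  328.5573] alpha 88.61 F [-0.0089  0.7794 -0.0719] M [ 0.003  -0.0006 -0.0265] open 85.07
```

Call:
apply_moves --motion '[[[0, 0.04, 0, 0], [0, 0.07, 0, 0], [0, 0.09, 0, 0], [0, 0.09, 0, 0], [0, 0.09, 0, 0]]]'

```text
time: 10.35
position: [473.4, -281.8, 238.4]
tool_rot: [[1.0, -0.002, 0.02], [-0.02, 0.005, 1.0], [-0.002, -1.0, 0.005]]
ft_force: [0.6, -0.2, 1.1]
opening: 85.1
```

```bash
python3 -c "
from h import *
st()
c=manip.capture('wrist'); np.save('pics/p2.npy',c,allow_pickle=True)
crop(c,170,90,350,240,4,'p2.png')"
```

```text
t 10.35 pos [ 473.3948 -281.8033  238.3631] alpha 88.86 F [ 0.5979 -0.2268  1.1196] M [-0.0392 -0.0314  0.0046] open 85.10
```

View pics/p1.png

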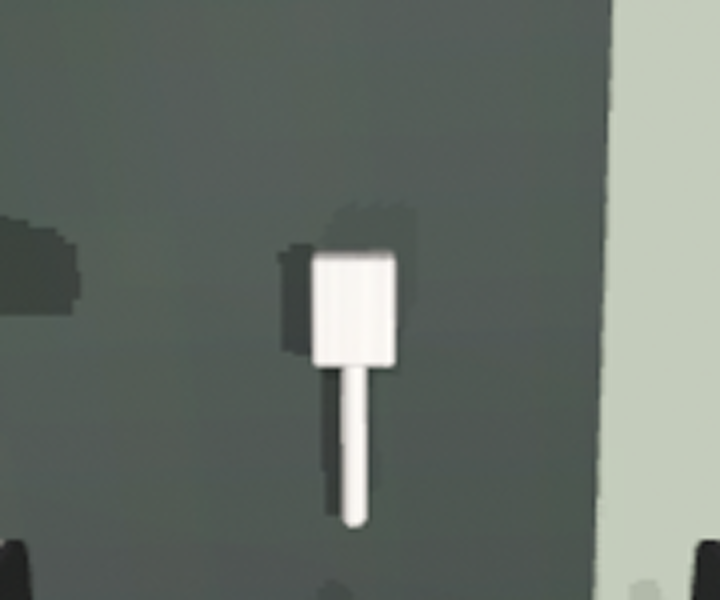

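View pics/p2.png

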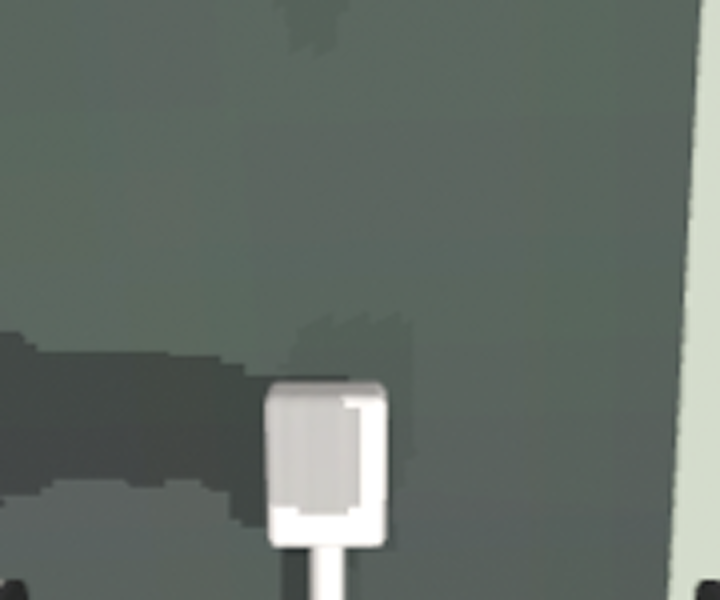

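```bash
python3 -c "
from h import *
a=np.load('pics/p1.npy',allow_pickle=True).item();b=np.load('pics/p2.npy',allow_pickle=True).item()
A=lambda u,v:ray(a,(170+(u+.5)/4-.5,100+(v+.5)/4-.5));B=lambda u,v:ray(b,(170+(u+.5)/4-.5,90+(v+.5)/4-.5))
P={}
for n,p,q in [('bl',(313,257),(268,394)),('br',(396,257),(386,394)),('fl',(314,367),(270,547)),('fr',(396,367),(386,547))]:
    X,e=tri([A(*p),B(*q)]);P[n]=X;print(n,X,e[0])
def on(r,z): o,d=r;return o+d*(z-o[2])/d[2]
for r,n in((A,'A'),(B,'B')):
    pts=[(313,257),(396,257),(314,367),(396,367)] if n=='A' else [(268,394),(386,394),(270,547),(386,547)]
    Q=[on(r(*p),15) for p in pts];print(n,np.mean(Q,0),[q[:2] for q in Q])
t=on(A(354,522),9);s0=on(A(353.5,372),9);print('tip',t,'base',s0,np.degrees(np.arctan2(t[1]-s0[1],t[0]-s0[0])))
"
```

```text
bl [ 458.7109 -297.8255   10.2775] 0.06066270083071885
br [ 459.5081 -276.0569    8.9776] 0.05706686701956445
fl [ 487.8953 -298.4598   13.3596] 0.04554083110243466
fr [ 488.6209 -276.5604   12.733 ] 0.019328310974010523
A [ 472.8584 -287.1654   15.    ] [array([ 457.7946, -297.5496]), array([ 458.3006, -276.1738]), array([ 487.4101, -298.3351]), array([ 487.9282, -276.6031])]
B [ 472.4574 -287.173    15.    ] [array([ 457.3199, -297.4657]), array([ 457.7491, -276.2487]), array([ 487.1528, -298.3515]), array([ 487.6077, -276.626 ])]
tip [ 535.2232 -288.955     9.    ] base [ 490.9073 -287.9781    9.    ] -1.262886867833085
```

Both views show the pin flat, tab centred at (472.7, -287.2), top at about 13–15 mm, heading -1.3°, tip near x = 535. Descending to grasp the tab slightly behind its middle.

```bash
python3 -c "
from h import *
plan(469.7,-287.1,177,88.7)"
```

```text
t 10.40 pos [ 474.0963 -282.6768  240.2379] alpha 88.85 F [-0.3215  0.1141  1.519 ] M [-0.0083 -0.0033  0.0153] open 84.86
shift [-0.0044  0.0632 -0.0047] roll 0.15 q [-0.6599  0.1456 -0.124   1.3019  0.003  -0.6398]
```

Call:
apply_moves --grip 0.045 --motion '[[[-0.004, 0.0, -0.0045, 0], [-0.0044, 0.015, -0.0047, 0], [-0.0044, 0.03, -0.0047, 0], [-0.0044, 0.045, -0.0047, 0], [-0.0044, 0.055, -0.0047, 0], [-0.0044, 0.055, -0.0047, 0], [-0.0044, 0.055, -0.0047, 0]]]'

```text
time: 10.98
position: [469.9, -287.3, 186.1]
tool_rot: [[1.0, 0.002, 0.02], [-0.02, 0.002, 1.0], [0.002, -1.0, 0.002]]
ft_force: [-0.1, -0.3, -0.1]
opening: 45.0
```

```bash
python3 -c "
from h import *
plan(469.7,-287.1,177,88.7)
c=manip.capture('wrist');crop(c,130,100,390,334,3,'p3.png')"
```

```text
t 10.98 pos [ 469.8748 -287.3353  186.1183] alpha 88.85 F [-0.146  -0.2579 -0.1004] M [0.0254 0.0279 0.0033] open 45.01
shift [-0.0002  0.0091  0.0002] roll 0.15 q [-0.6714  0.1806 -0.1961  1.194   0.003  -0.6512]
```

View pics/p3.png

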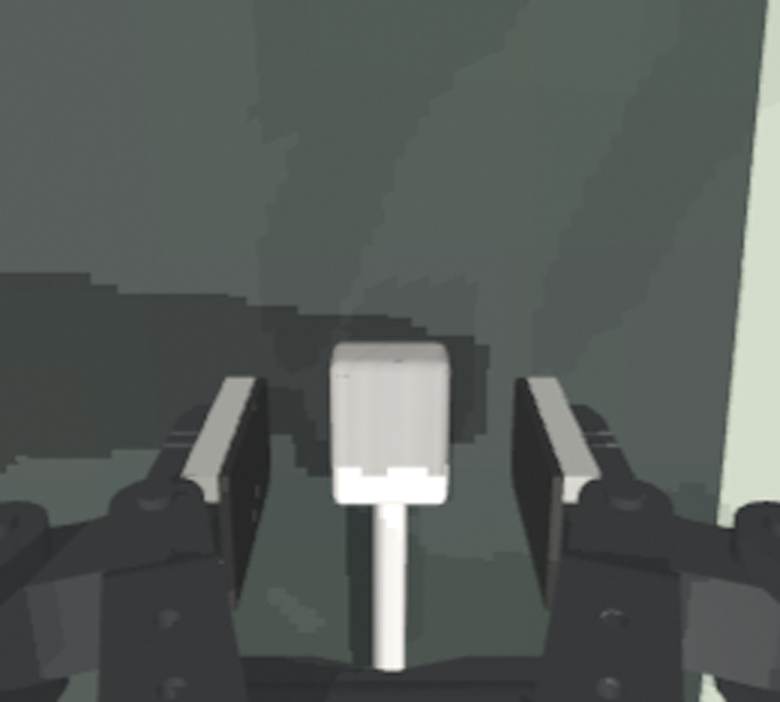

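The tab is centred between the pads (390 of 265–515 in the crop). Going down the last 9 mm and closing.

Call:
apply_moves --motion '[[[0, 0.003, 0, 0], [0, 0.006, 0, 0], [0, 0.009, 0, 0], [0, 0.009, 0, 0], [0, 0.009, 0, 0]]]'

```text
time: 11.45
position: [470.1, -287.4, 177.4]
tool_rot: [[1.0, 0.002, 0.02], [-0.02, 0.002, 1.0], [0.002, -1.0, 0.002]]
ft_force: [0.6, -1.0, 0.9]
opening: 45.2
```

Call:
apply_moves --grip 0.015 --motion '[[[0, 0, 0, 0], [0, 0, 0, 0], [0, 0, 0, 0], [0, 0, 0, 0], [0, 0, 0, 0], [0, 0, 0, 0]]]'

```text
time: 11.95
position: [470.2, -287.5, 177.7]
tool_rot: [[1.0, 0.003, 0.02], [-0.02, 0.002, 1.0], [0.003, -1.0, 0.002]]
ft_force: [-0.3, 0.6, 1.9]
opening: 20.5
```

```bash
python3 -c "
from h import *
st()
c=manip.capture('wrist');np.save('pics/p4.npy',c,allow_pickle=True);crop(c,130,100,390,334,3,'p4.png')"
```

```text
t 11.95 pos [ 470.2162 -287.5196  177.7235] alpha 88.85 F [-0.3211  0.6022  1.8841] M [0.0582 0.0327 0.0092] open 20.45
```

View pics/p4.png

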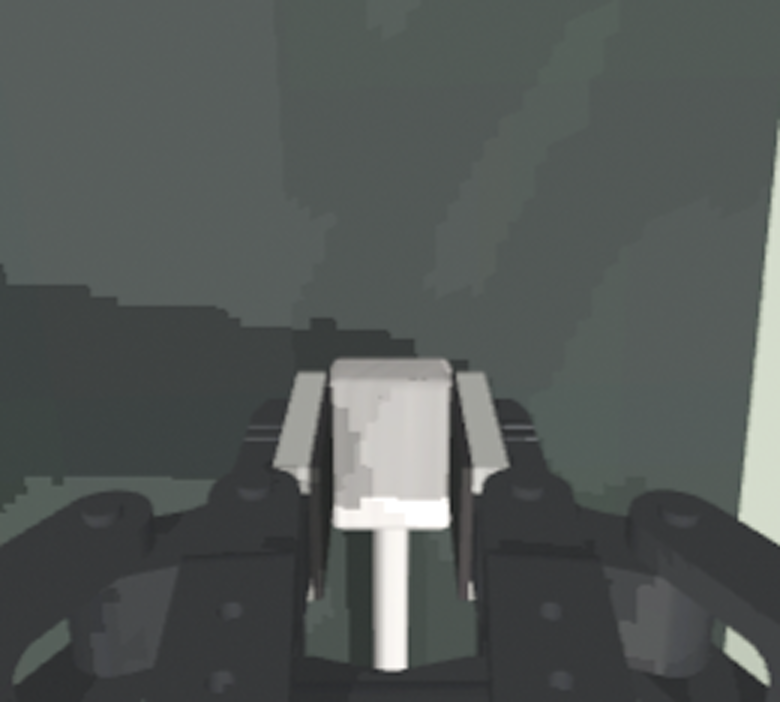

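The tab is held (opening 20.5) and the shaft lies along tool x. Lift and check that the pin hasn't moved in the grip.

Call:
apply_moves --motion '[[[0, -0.005, 0, 0], [0, -0.02, 0, 0], [0, -0.05, 0, 0], [0, -0.085, 0, 0], [0, -0.12, 0, 0], [0, -0.15, 0, 0], [0, -0.16, 0, 0], [0, -0.16, 0, 0]]]'

```text
time: 12.67
position: [470.6, -288.4, 341.9]
tool_rot: [[1.0, 0.009, 0.02], [-0.02, -0.003, 1.0], [0.009, -1.0, -0.003]]
ft_force: [0.6, -0.0, -0.7]
opening: 20.2
```

```bash
python3 -c "
from h import *
plan(441,137,340,103.3)
c=manip.capture('wrist');np.save('pics/p5.npy',c,allow_pickle=True);crop(c,130,100,390,334,3,'p5.png')"
```

```text
t 12.67 pos [ 470.606  -288.4456  341.9281] alpha 88.85 F [ 0.6155 -0.0131 -0.6957] M [ 0.0088 -0.0142 -0.0067] open 20.21
shift [-0.0382  0.0003  0.4248] roll -14.45 q [-0.6721  0.1065  0.0366  1.4918  0.003  -0.652 ]
```

View pics/p5.png

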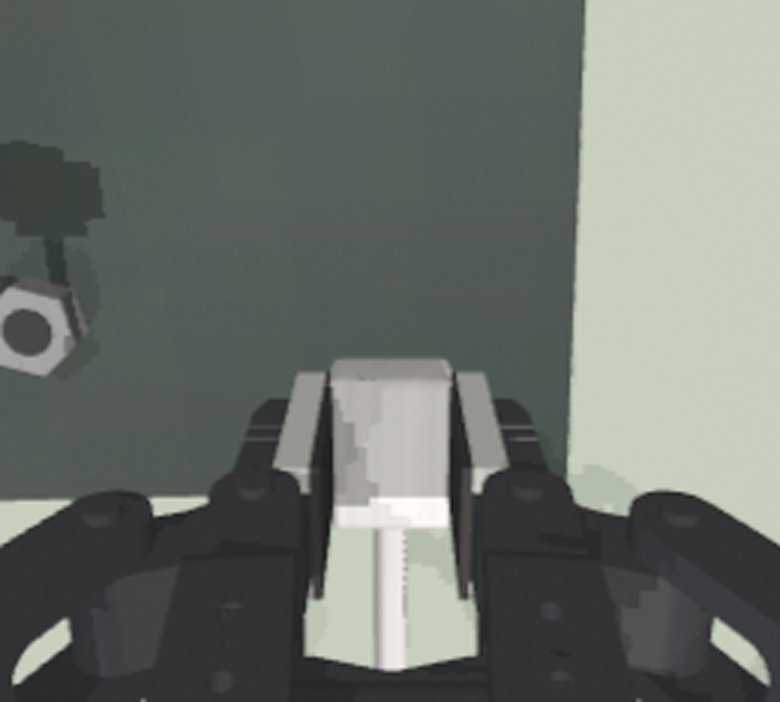

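The pin sits in the grip as before. Flying to a standoff in front of the nut.

Call:
apply_moves --motion '[[[-0.002, 0, 0.02, 0], [-0.006, 0, 0.055, -1], [-0.01, 0, 0.095, -3], [-0.014, 0, 0.135, -5], [-0.018, 0, 0.175, -7], [-0.022, 0, 0.215, -9], [-0.025, 0, 0.255, -11], [-0.028, 0, 0.295, -13], [-0.031, 0, 0.335, -14.4], [-0.034, 0, 0.375, -14.4], [-0.037, 0, 0.405, -14.4], [-0.038, 0, 0.425, -14.4]]]'

```text
time: 13.72
position: [438.9, 140.3, 335.2]
tool_rot: [[0.973, -0.001, -0.232], [0.232, -0.0, 0.973], [-0.001, -1.0, 0.0]]
ft_force: [0.1, -0.7, -0.6]
opening: 19.6
```

Call:
apply_moves --motion '[[[0, 0, 0, 0], [0, 0, 0, 0], [0, 0, 0, 0]]]'

```text
time: 13.97
position: [438.2, 139.8, 332.6]
tool_rot: [[0.973, -0.006, -0.232], [0.232, -0.002, 0.973], [-0.006, -1.0, -0.0]]
ft_force: [0.4, -0.1, -0.9]
opening: 20.2
```

```bash
python3 -c "
from h import *
r=64.5+35;a=np.radians(13.3)
plan(545.2-r*np.cos(a),161.9-r*np.sin(a),312.7,103.3)
"
```

```text
t 13.97 pos [438.1981 139.8492 332.6318] alpha 103.43 F [ 0.3906 -0.1408 -0.9202] M [ 0.0041 -0.0154 -0.0048] open 20.24
shift [ 0.0098  0.0199 -0.0032] roll 0.13 q [ 0.1632 -0.1223 -0.2093  1.4897 -0.0009 -0.0712]
```

Call:
apply_moves --motion '[[[0.003, 0.005, -0.001, 0.1], [0.006, 0.012, -0.002, 0.1], [0.0098, 0.0199, -0.0032, 0.1], [0.0098, 0.0199, -0.0032, 0.1], [0.0098, 0.0199, -0.0032, 0.1], [0.0098, 0.0199, -0.0032, 0.1]]]'

```text
time: 14.47
position: [448.5, 138.6, 312.5]
tool_rot: [[0.973, -0.006, -0.23], [0.23, -0.002, 0.973], [-0.006, -1.0, -0.0]]
ft_force: [-0.2, -1.3, -1.1]
opening: 20.4
```

```bash
python3 -c "
from h import *
s,_=st(); print(s['tool_rot'][2])
r=64.5+23.5;a=np.radians(13.3)
plan(545.2-r*np.cos(a),161.9-r*np.sin(a),312.7,103.3)
for n in('scene','top'):
    c=manip.capture(n);np.save('pics/i_%s.npy'%n,c,allow_pickle=True)
    if n=='scene': crop(c,230,210,310,270,9,'i_s.png')
    else: crop(c,165,120,250,215,6,'i_t.png')
"
```

```text
t 14.47 pos [448.4558 138.5959 312.5232] alpha 103.29 F [-0.2235 -1.2797 -1.1336] M [ 0.0094 -0.0012  0.0028] open 20.39
[-0.0064 -1.     -0.0004]
t 14.47 pos [448.4558 138.5959 312.5232] alpha 103.29 F [-0.2235 -1.2797 -1.1336] M [ 0.0094 -0.0012  0.0028] open 20.39
shift [ 0.0115 -0.0003  0.0004] roll -0.01 q [ 0.157  -0.0938 -0.2231  1.4478 -0.0009 -0.0749]
```

View pics/i_s.png

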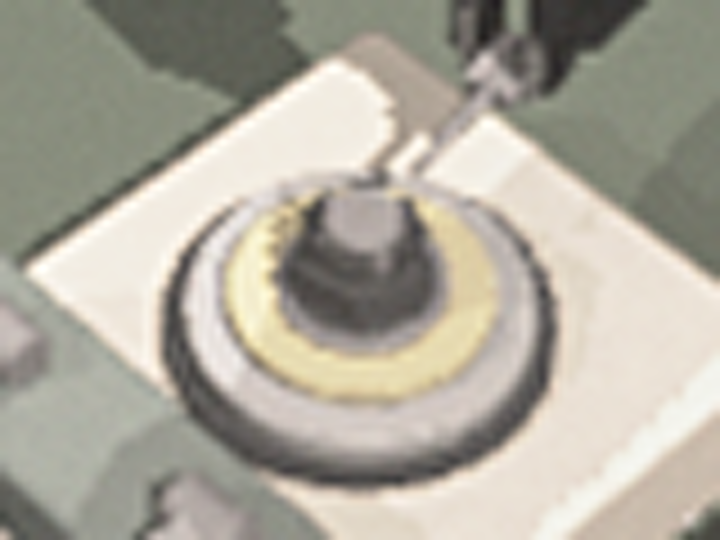

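View pics/i_t.png

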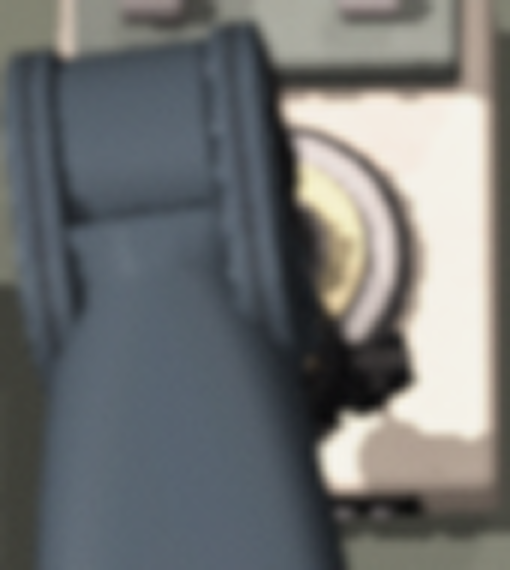

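The scene view shows the pin tip pointing at the nut from the keypad side, still about 10 mm short. Closing the gap, then feeling my way in.

Call:
apply_moves --motion '[[[0.004, -0.0007, 0.0004, 0], [0.008, -0.0007, 0.0004, 0], [0.0115, -0.0007, 0.0004, 0], [0.0115, -0.0007, 0.0004, 0], [0.0115, -0.0007, 0.0004, 0]]]'

```text
time: 14.98
position: [459.9, 142.0, 313.8]
tool_rot: [[0.973, -0.005, -0.231], [0.23, -0.002, 0.973], [-0.005, -1.0, -0.0]]
ft_force: [-0.4, -0.2, -1.3]
opening: 20.1
```

```bash
cat >> h.py <<'E'
AX=np.array([545.2,161.9]);H=13.3
def pst():
    s,al=st();Rt=s["tool_rot"];a=np.radians(H)
    u=np.array([np.cos(a),np.sin(a)]);v=np.array([-np.sin(a),np.cos(a)])
    F=s["ft_force"];d=s["position"][:2]-AX
    x=Rt[:2,0]
    tip=d+64.5*x; 
    print("tip along %.2f lat %.2f | TCP lat %.2f | head %.2f tilt %.4f | Fu %.2f Fv %.2f Fz %.2f | zmid %.2f ztip %.2f"%(tip@u,tip@v,d@v,al-90,Rt[2,0],F[:2]@u,F[:2]@v,F[2],s["position"][2]-168.7+(Rt[2,0]-.0028)*37.5,s["position"][2]-168.7+(Rt[2,0]-.0028)*64.5))
    return s
E
python3 -c "
from h import *
pst()"
```

```text
t 14.98 pos [459.8711 142.0173 313.7954] alpha 103.33 F [-0.3692 -0.2326 -1.2969] M [-0.0251 -0.0096 -0.0131] open 20.07
tip along -23.12 lat 0.31 | TCP lat 0.28 | head 13.33 tilt -0.0052 | Fu -0.41 Fv -0.14 Fz -1.30 | zmid 144.79 ztip 144.58
```

Call:
apply_moves --motion '[[[0.001, 0.0005, -0.0003, 0], [0.002, 0.0006, -0.0003, 0], [0.003, 0.0006, -0.0003, 0], [0.003, 0.0006, -0.0003, 0]]]'

```text
time: 15.32
position: [463.0, 142.4, 313.1]
tool_rot: [[0.973, -0.005, -0.231], [0.231, -0.002, 0.973], [-0.005, -1.0, -0.001]]
ft_force: [-0.6, -0.2, -0.3]
opening: 20.5
```

```bash
python3 -c "
from h import *
pst()"
```

```text
t 15.32 pos [462.9533 142.429  313.0901] alpha 103.33 F [-0.5518 -0.2292 -0.3113] M [-0.0034 -0.0317 -0.008 ] open 20.46
tip along -20.02 lat 0.00 | TCP lat -0.03 | head 13.33 tilt -0.0052 | Fu -0.59 Fv -0.10 Fz -0.31 | zmid 144.09 ztip 143.87
```

No contact at the crown's rim. Going on 1.5 mm at a time.

Call:
apply_moves --motion '[[[0.0007, 0, 0, 0], [0.0015, 0, 0, 0], [0.0015, 0, 0, 0]]]'

```text
time: 15.57
position: [464.5, 142.8, 313.1]
tool_rot: [[0.973, -0.005, -0.23], [0.23, -0.002, 0.973], [-0.005, -1.0, -0.0]]
ft_force: [0.2, 0.3, -0.3]
opening: 19.8
```

```bash
python3 -c "
from h import *
pst()"
```

```text
t 15.57 pos [464.51   142.7891 313.0881] alpha 103.33 F [ 0.1709  0.2777 -0.3177] M [ 0.0173 -0.0178 -0.0069] open 19.83
tip along -18.42 lat -0.01 | TCP lat -0.04 | head 13.33 tilt -0.0052 | Fu 0.23 Fv 0.23 Fz -0.32 | zmid 144.09 ztip 143.87
```

The tip is in the slot with no force. Next 2 mm, towards the stud.

Call:
apply_moves --motion '[[[0.0007, 0, 0, 0], [0.0014, 0, 0, 0], [0.002, 0, 0, 0], [0.002, 0, 0, 0]]]'

```text
time: 15.9
position: [466.6, 143.3, 313.1]
tool_rot: [[0.973, -0.005, -0.231], [0.231, -0.002, 0.973], [-0.005, -1.0, -0.0]]
ft_force: [-0.3, -0.2, -0.5]
opening: 19.8
```

```bash
python3 -c "
from h import *
pst()"
```

```text
t 15.90 pos [466.5782 143.2955 313.0833] alpha 103.33 F [-0.3298 -0.2103 -0.5484] M [0.0454 0.0325 0.0154] open 19.80
tip along -16.29 lat 0.01 | TCP lat -0.02 | head 13.33 tilt -0.0050 | Fu -0.37 Fv -0.13 Fz -0.55 | zmid 144.09 ztip 143.88
```

Call:
apply_moves --motion '[[[0.0005, 0, 0, 0], [0.001, 0, 0, 0], [0.0015, 0, 0, 0], [0.0015, 0, 0, 0]]]'

```text
time: 16.23
position: [468.1, 143.7, 313.1]
tool_rot: [[0.973, -0.005, -0.231], [0.231, -0.002, 0.973], [-0.005, -1.0, -0.0]]
ft_force: [0.6, 0.6, -1.5]
opening: 20.6
```

```bash
python3 -c "
from h import *
pst()"
```

```text
t 16.23 pos [468.1081 143.6579 313.0807] alpha 103.33 F [ 0.5596  0.569  -1.4722] M [-0.0557  0.0111 -0.0015] open 20.57
tip along -14.72 lat 0.01 | TCP lat -0.02 | head 13.33 tilt -0.0050 | Fu 0.68 Fv 0.42 Fz -1.47 | zmid 144.09 ztip 143.88
```

Call:
apply_moves --motion '[[[0.0005, 0, 0, 0], [0.001, 0, 0, 0], [0.001, 0, 0, 0]]]'

```text
time: 16.48
position: [469.1, 143.9, 313.0]
tool_rot: [[0.973, -0.005, -0.231], [0.231, -0.002, 0.973], [-0.005, -1.0, -0.0]]
ft_force: [0.2, 0.4, -0.7]
opening: 20.2
```

```bash
python3 -c "
from h import *
pst()"
```

```text
t 16.48 pos [469.1421 143.8997 313.0458] alpha 103.33 F [ 0.2282  0.4165 -0.664 ] M [ 0.0097 -0.0354  0.0329] open 20.16
tip along -13.66 lat 0.01 | TCP lat -0.02 | head 13.33 tilt -0.0049 | Fu 0.32 Fv 0.35 Fz -0.66 | zmid 144.06 ztip 143.85
```

Call:
apply_moves --motion '[[[0.0005, 0, 0, 0], [0.001, 0, 0, 0], [0.001, 0, 0, 0]]]'

```text
time: 16.73
position: [470.2, 144.2, 313.0]
tool_rot: [[0.973, -0.005, -0.231], [0.231, -0.001, 0.973], [-0.005, -1.0, -0.0]]
ft_force: [-0.2, 0.6, -0.8]
opening: 19.8
```

```bash
python3 -c "
from h import *
pst()"
```

```text
t 16.73 pos [470.2265 144.169  313.0491] alpha 103.33 F [-0.2146  0.6409 -0.7743] M [ 0.0354 -0.0369 -0.0453] open 19.78
tip along -12.54 lat 0.03 | TCP lat -0.01 | head 13.33 tilt -0.0048 | Fu -0.06 Fv 0.67 Fz -0.77 | zmid 144.06 ztip 143.86
```

The tip has gone into the hole with no felt force. Moving on in 3 mm steps.

Call:
apply_moves --motion '[[[0.0007, 0, 0, 0], [0.0014, 0, 0, 0], [0.0021, 0, 0, 0], [0.003, 0, 0, 0], [0.003, 0, 0, 0]]]'

```text
time: 17.15
position: [473.3, 144.9, 313.0]
tool_rot: [[0.973, -0.004, -0.23], [0.23, -0.001, 0.973], [-0.005, -1.0, -0.0]]
ft_force: [0.2, -0.4, -0.5]
opening: 20.1
```

```bash
python3 -c "
from h import *
pst()"
```

```text
t 17.15 pos [473.3008 144.8577 313.0205] alpha 103.33 F [ 0.2357 -0.4052 -0.5294] M [ 0.0024  0.0375 -0.0646] open 20.12
tip along -9.39 lat -0.02 | TCP lat -0.04 | head 13.33 tilt -0.0047 | Fu 0.14 Fv -0.45 Fz -0.53 | zmid 144.04 ztip 143.84
```

Call:
apply_moves --motion '[[[0.0007, 0, 0, 0], [0.0014, 0, 0, 0], [0.0021, 0, 0, 0], [0.003, 0, 0, 0], [0.003, 0, 0, 0]]]'

```text
time: 17.57
position: [476.4, 145.6, 313.0]
tool_rot: [[0.973, -0.004, -0.23], [0.23, -0.001, 0.973], [-0.005, -1.0, -0.0]]
ft_force: [0.6, -0.2, -0.9]
opening: 19.9
```

```bash
python3 -c "
from h import *
pst()"
```

```text
t 17.57 pos [476.3764 145.5947 312.9945] alpha 103.33 F [ 0.6098 -0.2224 -0.8888] M [0.0349 0.0105 0.0555] open 19.90
tip along -6.23 lat -0.01 | TCP lat -0.04 | head 13.33 tilt -0.0046 | Fu 0.54 Fv -0.36 Fz -0.89 | zmid 144.02 ztip 143.82
```

Call:
apply_moves --motion '[[[0.001, 0, 0, 0], [0.002, 0, 0, 0], [0.003, 0, 0, 0], [0.004, 0, 0, 0], [0.005, 0, 0, 0], [0.006, 0, 0, 0], [0.006, 0, 0, 0]]]'

```text
time: 18.15
position: [482.4, 147.0, 313.0]
tool_rot: [[0.973, -0.004, -0.23], [0.23, -0.001, 0.973], [-0.004, -1.0, -0.0]]
ft_force: [0.4, 0.6, -1.0]
opening: 20.1
```

```bash
python3 -c "
from h import *
pst()"
```

```text
t 18.15 pos [482.4043 147.0007 312.954 ] alpha 103.33 F [ 0.3556  0.5527 -1.0145] M [ 0.0422 -0.0521  0.0013] open 20.15
tip along -0.04 lat -0.03 | TCP lat -0.05 | head 13.33 tilt -0.0044 | Fu 0.47 Fv 0.46 Fz -1.01 | zmid 143.98 ztip 143.79
```

Call:
apply_moves --motion '[[[0.001, 0, 0, 0], [0.002, 0, 0, 0], [0.003, 0, 0, 0], [0.004, 0, 0, 0], [0.005, 0, 0, 0], [0.006, 0, 0, 0], [0.006, 0, 0, 0]]]'

```text
time: 18.73
position: [488.4, 148.4, 312.9]
tool_rot: [[0.973, -0.004, -0.231], [0.231, -0.001, 0.973], [-0.004, -1.0, -0.0]]
ft_force: [0.3, 0.3, -0.6]
opening: 19.9
```

```bash
python3 -c "
from h import *
pst()"
```

```text
t 18.73 pos [488.4337 148.4247 312.9372] alpha 103.33 F [ 0.2577  0.2683 -0.6471] M [ 0.0379  0.0211 -0.0016] open 19.85
tip along 6.16 lat -0.02 | TCP lat -0.05 | head 13.33 tilt -0.0043 | Fu 0.31 Fv 0.20 Fz -0.65 | zmid 143.97 ztip 143.78
```

Call:
apply_moves --motion '[[[0.001, 0, 0, 0], [0.002, 0, 0, 0], [0.003, 0, 0, 0], [0.004, 0, 0, 0], [0.005, 0, 0, 0], [0.006, 0, 0, 0], [0.006, 0, 0, 0]]]'

```text
time: 19.32
position: [494.5, 149.9, 312.9]
tool_rot: [[0.973, -0.004, -0.231], [0.231, -0.001, 0.973], [-0.004, -1.0, -0.0]]
ft_force: [0.6, -0.3, -0.7]
opening: 19.8
```

```bash
python3 -c "
from h import *
pst()
c=manip.capture('wrist');crop(c,130,150,390,384,3,'f1.png')"
```

```text
t 19.32 pos [494.4565 149.8513 312.8967] alpha 103.33 F [ 0.6273 -0.2553 -0.6548] M [-0.0096 -0.0158  0.0225] open 19.84
tip along 12.35 lat -0.02 | TCP lat -0.05 | head 13.33 tilt -0.0041 | Fu 0.55 Fv -0.39 Fz -0.65 | zmid 143.94 ztip 143.75
```

View pics/f1.png

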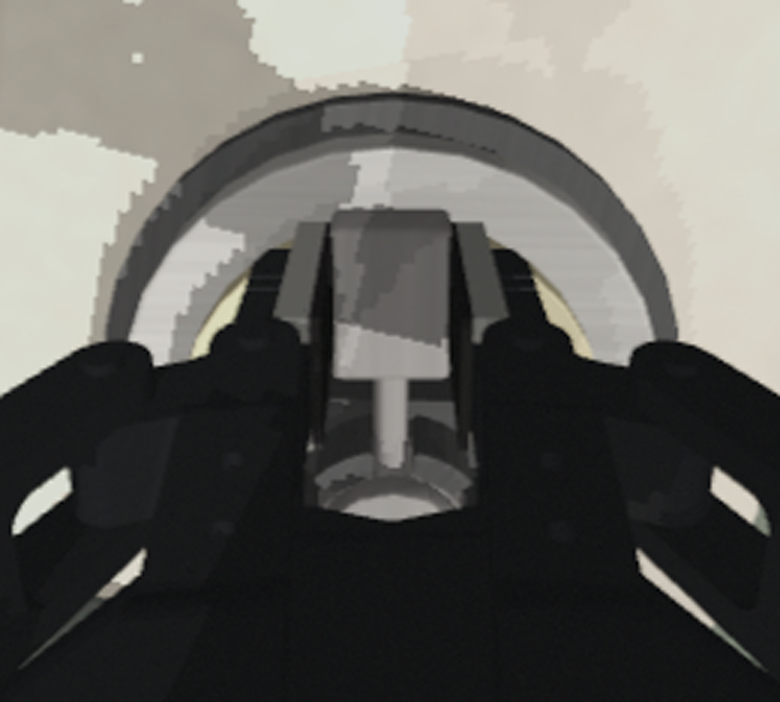

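The view shows the shaft running through the slot (crop column 392) into the stud, well centred. Going on in small steps towards the seat, about 14.5 mm away.

Call:
apply_moves --motion '[[[0.001, 0, 0, 0], [0.002, 0, 0, 0], [0.003, 0, 0, 0], [0.004, 0, 0, 0], [0.005, 0, 0, 0], [0.006, 0, 0, 0], [0.006, 0, 0, 0]]]'

```text
time: 19.95
position: [500.4, 151.2, 312.8]
tool_rot: [[0.973, -0.004, -0.23], [0.23, -0.001, 0.973], [-0.004, -1.0, -0.0]]
ft_force: [0.3, 0.7, -0.0]
opening: 19.9
```

```bash
python3 -c "
from h import *
pst()"
```

```text
t 19.95 pos [500.3776 151.2363 312.8437] alpha 103.33 F [ 0.2537  0.6739 -0.0432] M [-0.0424  0.0164 -0.0036] open 19.92
tip along 18.43 lat -0.04 | TCP lat -0.07 | head 13.33 tilt -0.0041 | Fu 0.40 Fv 0.60 Fz -0.04 | zmid 143.88 ztip 143.70
```

Call:
apply_moves --motion '[[[0.001, 0, 0, 0], [0.002, 0, 0, 0], [0.003, 0, 0, 0], [0.004, 0, 0, 0], [0.005, 0, 0, 0], [0.0055, 0, 0, 0], [0.0055, 0, 0, 0]]]'

```text
time: 20.53
position: [505.8, 152.5, 312.8]
tool_rot: [[0.973, -0.004, -0.23], [0.23, -0.001, 0.973], [-0.004, -1.0, -0.0]]
ft_force: [0.6, 0.7, -1.1]
opening: 19.9
```

```bash
python3 -c "
from h import *
pst()"
```

```text
t 20.53 pos [505.8417 152.5272 312.7808] alpha 103.32 F [ 0.6095  0.6813 -1.1066] M [-0.0329 -0.0016 -0.0564] open 19.88
tip along 24.04 lat -0.04 | TCP lat -0.07 | head 13.32 tilt -0.0042 | Fu 0.75 Fv 0.52 Fz -1.11 | zmid 143.82 ztip 143.63
```

Call:
apply_moves --motion '[[[0.0007, 0, 0, 0], [0.0015, 0, 0, 0], [0.0015, 0, 0, 0]]]'

```text
time: 20.78
position: [507.4, 152.9, 312.8]
tool_rot: [[0.973, -0.004, -0.23], [0.23, -0.001, 0.973], [-0.004, -1.0, -0.0]]
ft_force: [0.8, -0.6, -1.3]
opening: 20.2
```

```bash
python3 -c "
from h import *
pst()"
```

```text
t 20.78 pos [507.4261 152.8945 312.8393] alpha 103.32 F [ 0.8215 -0.6083 -1.2936] M [-0.0151 -0.0071 -0.0401] open 20.23
tip along 25.67 lat -0.05 | TCP lat -0.07 | head 13.32 tilt -0.0039 | Fu 0.66 Fv -0.78 Fz -1.29 | zmid 143.89 ztip 143.71
```

Call:
apply_moves --motion '[[[0.0005, 0, 0, 0], [0.001, 0, 0, 0], [0.001, 0, 0, 0]]]'

```text
time: 21.03
position: [508.5, 153.1, 312.8]
tool_rot: [[0.973, -0.004, -0.23], [0.23, -0.001, 0.973], [-0.004, -1.0, -0.0]]
ft_force: [-0.2, -0.3, -0.8]
opening: 20.3
```

```bash
python3 -c "
from h import *
pst()"
```

```text
t 21.03 pos [508.4869 153.1244 312.7878] alpha 103.33 F [-0.1577 -0.3323 -0.7586] M [-0.008  -0.0068  0.0333] open 20.27
tip along 26.75 lat -0.07 | TCP lat -0.09 | head 13.33 tilt -0.0039 | Fu -0.23 Fv -0.29 Fz -0.76 | zmid 143.84 ztip 143.66
```

Call:
apply_moves --motion '[[[0.0004, 0, 0, 0], [0.0008, 0, 0, 0], [0.0008, 0, 0, 0]]]'

```text
time: 21.28
position: [509.3, 153.3, 312.8]
tool_rot: [[0.973, -0.004, -0.23], [0.23, -0.001, 0.973], [-0.004, -1.0, -0.0]]
ft_force: [-0.1, -0.3, -1.5]
opening: 20.1
```

```bash
python3 -c "
from h import *
pst()"
```

```text
t 21.28 pos [509.3097 153.3342 312.7727] alpha 103.33 F [-0.1463 -0.2913 -1.4924] M [ 0.0452  0.0306 -0.0172] open 20.13
tip along 27.60 lat -0.05 | TCP lat -0.08 | head 13.33 tilt -0.0039 | Fu -0.21 Fv -0.25 Fz -1.49 | zmid 143.82 ztip 143.64
```

Call:
apply_moves --motion '[[[0.0004, 0, 0, 0], [0.0008, 0, 0, 0], [0.0008, 0, 0, 0]]]'

```text
time: 21.53
position: [509.9, 153.5, 312.7]
tool_rot: [[0.973, -0.004, -0.23], [0.23, -0.001, 0.973], [-0.005, -1.0, -0.0]]
ft_force: [-2.0, -0.4, 0.2]
opening: 20.1
```

```bash
python3 -c "
from h import *
pst()
c=manip.capture('wrist');np.save('pics/f2.npy',c,allow_pickle=True);crop(c,130,150,390,384,3,'f2.png')"
```

```text
t 21.53 pos [509.9381 153.459  312.7318] alpha 103.32 F [-2.0054 -0.3917  0.2208] M [-0.015   0.1784  0.0386] open 20.12
tip along 28.24 lat -0.08 | TCP lat -0.10 | head 13.32 tilt -0.0046 | Fu -2.04 Fv 0.08 Fz 0.22 | zmid 143.76 ztip 143.56
```

View pics/f2.png

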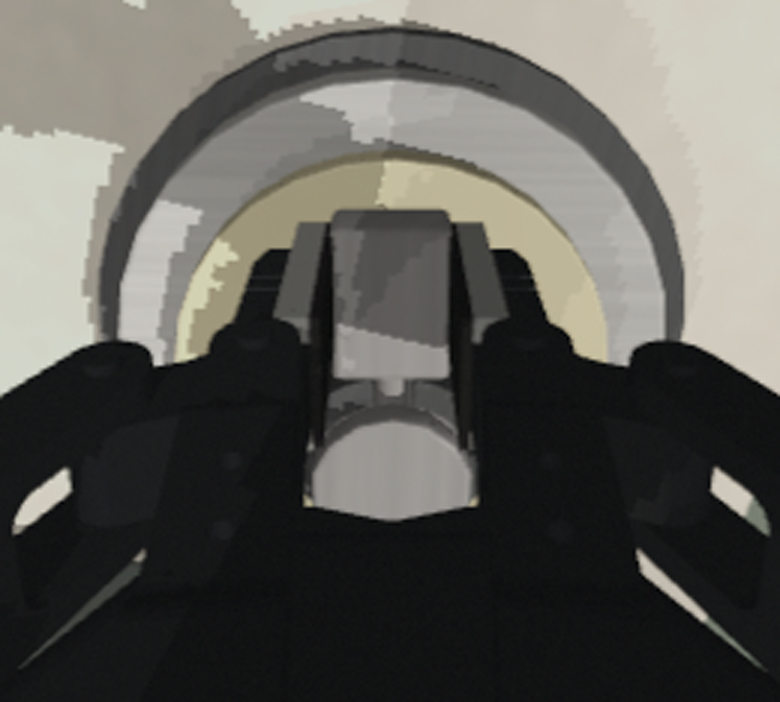

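Contact: 2 N against the push, and the view shows the tab face at the crown. The pin is home. Releasing with a slow opening in place.

Call:
apply_moves --grip 0.05 --motion '[[[0, 0, 0, 0], [0, 0, 0, 0], [0, 0, 0, 0], [0, 0, 0, 0], [0, 0, 0, 0], [0, 0, 0, 0]]]'

```text
time: 22.08
position: [510.0, 153.5, 312.9]
tool_rot: [[0.973, -0.004, -0.231], [0.231, -0.001, 0.973], [-0.004, -1.0, -0.0]]
ft_force: [-0.7, 0.1, -0.3]
opening: 50.0
```

```bash
python3 -c "
from h import *
pst()
c=manip.capture('wrist');np.save('pics/f3.npy',c,allow_pickle=True);crop(c,130,150,390,384,3,'f3.png')"
```

```text
t 22.08 pos [509.997  153.505  312.8541] alpha 103.33 F [-0.6889  0.124  -0.2762] M [-0.0336 -0.0024  0.0387] open 50.04
tip along 28.31 lat -0.04 | TCP lat -0.07 | head 13.33 tilt -0.0042 | Fu -0.64 Fv 0.28 Fz -0.28 | zmid 143.89 ztip 143.70
```

View pics/f3.png

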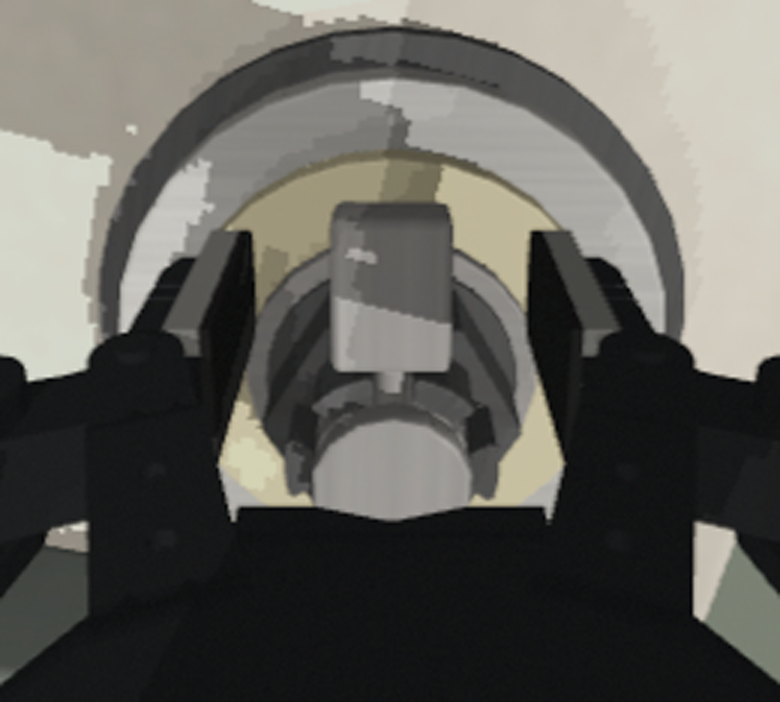

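Released. The pin stays in the hole with the tab close to the crown, dipped a little. Going straight up and looking again.

Call:
apply_moves --motion '[[[0, -0.005, 0, 0], [0, -0.015, 0, 0], [0, -0.03, 0, 0], [0, -0.045, 0, 0], [-0.005, -0.06, 0, 0], [-0.01, -0.07, 0, 0], [-0.01, -0.07, 0, 0], [-0.01, -0.07, 0, 0], [-0.01, -0.07, 0, 0]]]'

```text
time: 22.88
position: [500.5, 151.3, 382.4]
tool_rot: [[0.973, -0.004, -0.23], [0.23, -0.001, 0.973], [-0.005, -1.0, -0.0]]
ft_force: [0.8, 0.2, -0.6]
opening: 49.8
```

```bash
python3 -c "
from h import *
pst()
c=manip.capture('wrist');np.save('pics/f4.npy',c,allow_pickle=True);crop(c,180,150,340,290,5,'f4.png')
s=manip.capture('scene');crop(s,230,210,310,270,9,'f4s.png')"
```

```text
t 22.88 pos [500.477  151.2626 382.3708] alpha 103.33 F [ 0.8284  0.1816 -0.6282] M [ 0.0444 -0.0239 -0.0161] open 49.80
tip along 18.53 lat -0.03 | TCP lat -0.06 | head 13.33 tilt -0.0047 | Fu 0.85 Fv -0.01 Fz -0.63 | zmid 213.39 ztip 213.19
```

View pics/f4.png

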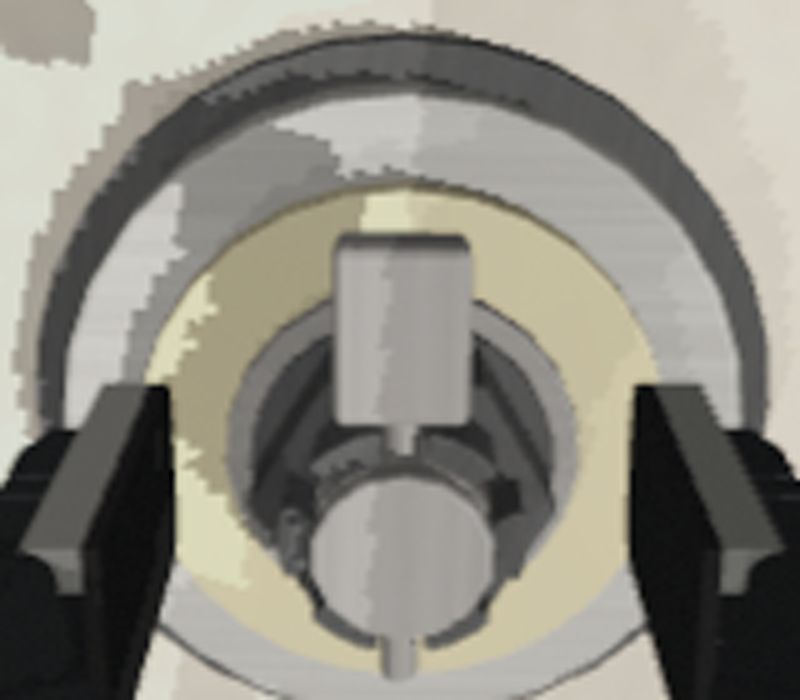

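View pics/f4s.png

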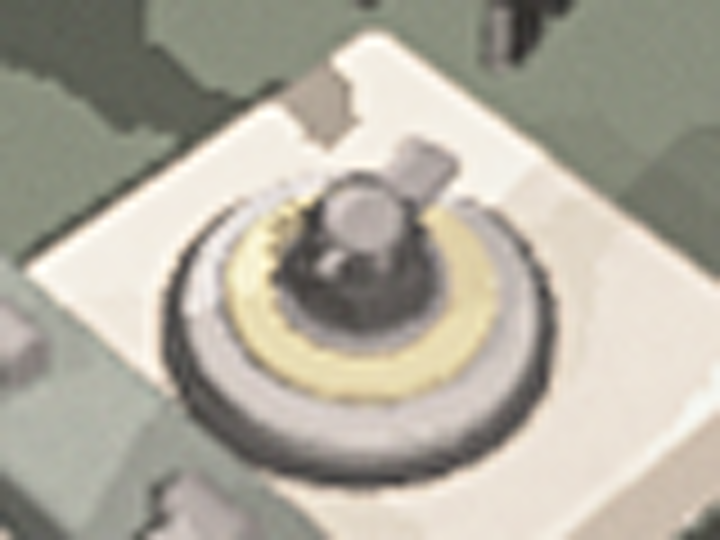

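```bash
python3 -c "
from h import *
c=np.load('pics/f4.npy',allow_pickle=True).item()
a=np.radians(13.3);u=np.array([np.cos(a),np.sin(a)]);v=np.array([-u[1],u[0]])
f=lambda x,y,z:(lambda d:(round(d@u,2),round(d@v,2)))(onz(c,(180+(x+.5)/5-.5,150+(y+.5)/5-.5),z)[:2]-AX)
print('tab front top',f(402,425,150),f(402,425,149)); print('tab back top',f(402,243,149),f(402,250,148.))
print('tip',f(400,675,145)); print('stud',f(402,558,154)); print('crown front',f(360,440,149),f(440,440,149))
"
```

```text
tab front top (np.float64(-21.57), np.float64(-0.39)) (np.float64(-21.09), np.float64(-0.39))
tab back top (np.float64(-51.53), np.float64(-0.44)) (np.float64(-50.07), np.float64(-0.44))
tip (np.float64(27.68), np.float64(-0.66))
stud (np.float64(-0.25), np.float64(-0.35))
crown front (np.float64(-18.46), np.float64(-7.09)) (np.float64(-18.48), np.float64(5.68))
```

The tip shows beyond the rear slot at 27 mm past the axis, and the tab face is about 20.5–21 mm before it. Both are within about 1 mm of home. A final check that it is at rest, then hand in.

Call:
apply_moves --motion '[[[0, 0, 0, 0], [0, 0, 0, 0], [0, 0, 0, 0], [0, 0, 0, 0], [0, 0, 0, 0], [0, 0, 0, 0]]]'

```text
time: 23.48
position: [500.4, 151.3, 381.6]
tool_rot: [[0.973, -0.006, -0.23], [0.23, -0.002, 0.973], [-0.006, -1.0, -0.0]]
ft_force: [0.4, -0.5, -0.4]
opening: 50.3
```

```bash
python3 -c "
from h import *
pst()
a=np.load('pics/f4.npy',allow_pickle=True).item()['image'];c=manip.capture('wrist')['image']
d=np.abs(a.astype(int)-c.astype(int)).mean(2);print('diff',d[190:300,240:280].mean(),d[190:300,240:280].max())
g0=cv2.cvtColor(a,cv2.COLOR_RGB2GRAY)[195:240,240:280];g1=cv2.cvtColor(c,cv2.COLOR_RGB2GRAY)[195:240,240:280]
print(cv2.phaseCorrelate(np.float32(g0),np.float32(g1)))
manip.finish_job()"
```

```text
t 23.48 pos [500.4194 151.2597 381.595 ] alpha 103.32 F [ 0.4325 -0.5147 -0.3913] M [ 0.0073 -0.0173 -0.0194] open 50.29
tip along 18.47 lat -0.03 | TCP lat -0.05 | head 13.32 tilt -0.0062 | Fu 0.30 Fv -0.60 Fz -0.39 | zmid 212.56 ztip 212.31
diff 7.018863636363635 91.0
((-0.042240348486039636, 1.4108373490977506), 0.9088730369673835)
the job is handed in; nothing more can be done
```

The thin pin is home through slot and cross hole, released, and the job was handed in at 23.5 s of the 72 s allowed.

- **Nut:** I turned it clockwise by its flats in two steps (13° and 4.5°), from about -0.50 to about -0.21 rad. I stopped when the bright floor of the hole filled the slot in the wrist view.
- **Pin:** I pushed it in from the keypad side in small steps. I felt no force until the tab met the nut, at about 2 N, and then I let go and rose clear.

**Last checks**
- **Seat:** The tip shows about 27 mm beyond the axis and the tab face stands 20.5–21 mm before it, both within about 1 mm of home. The tab dipped slightly on release.
- **Clear of everything:** The tool force was under 1 N.
- **Stillness, not clean:** The last two wrist pictures differ by 1.4 pixels. I put that down to the arm, which itself settled 0.8 mm in height between them, but I did not separate the two.
- **Not checked again:** I did not re-photograph the mat and bench. I know of no touch on the other things there.

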